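# Clamp a batch of specimen bars in the microscope-stage vise

### The job

Set up the stage vise for the next batch: first take the orange dummy bar out of the vise and put it in the grey tray. Then turn the black clamping-force collar to 8 and lay every aluminium specimen bar crosswise and centred on the vise bed, side by side in one layer between the jaws; last, slide the jaw shut until it presses the whole row firmly against the fixed jaw, and leave it closed on them. Leave the magnetic base, screwdriver and jar where they are.

Things in the scene. Friction and masses are not known exactly. Their poses are not given: they have to be found in the camera images.
- vise: Fixed stage vise: black plate 10 mm thick (x -60 to +190, y -155 to +135 mm) with steel bed, fixed jaw, sliding jaw and collar. Origin on the table under the middle of the bed. +y is the way the sliding jaw closes, towards the fixed jaw (face at y = +100 mm). Both jaws: 70 mm along x, 30 mm thick, tops 50 mm above the table. Bars lie on the bed, length along x, centred on x = 0.
- bed_mid (a point): Middle of the top of the steel bed, 16 mm above the table. The bed is 56 mm wide along vise x. Axes as the vise's.
- anvil_face (a point): Middle of the fixed jaw's gripping face (vise y = +100 mm), 31 mm above the table. The fixed jaw reaches 30 mm further along +y.
- jaw (a joint): Sliding jaw, m: 0 is fully open (200 mm between the jaw faces), grows as it closes, 0.165 at most (35 mm between the faces). It slides along vise +y with about 3 N of friction and stays where it is left.
- jaw_face (a point): Middle of the sliding jaw's gripping face, 31 mm above the table; moves with the jaw. Axes as the vise's: +y towards the fixed jaw.
- jaw_grip (a point): Grip point of the teal fin on top of the sliding jaw, 74 mm above the table and 15 mm behind the jaw face; moves with the jaw. The fin is 14 mm thick along vise y, 50 mm wide along vise x and stands from 50 to 84 mm above the table.
- collar (a joint): Clamping-force collar, rad, 0 to 4.71: upright axis, clicks and holds every 30 degrees (0.524 rad), grows counter-clockwise seen from above. Value 0 to 9 = angle / 0.524; 8 is at 4.189 rad. Its yellow mark points at the value on the white dial round its foot: 0 is the long green tick (vise yaw -135 degrees), then nine ticks counter-clockwise, 5 long black, 8 broad red.
- collar_grip (a point): Grip point on the collar's axis (vise x = +130, y = -30 mm), 72 mm above the table. Black knurled upright cylinder 45 mm in diameter, yellow line across its top, grip part from 33 to 86 mm above the table. A low block beside its foot towards the bed (up to 32 mm above the table) houses the click spring.
- collar_mark (a point): Outer end of the yellow line on top of the collar, 22.5 mm from its axis.
- bar1: Specimen bar 1 of up to 5 (some may be absent): aluminium, 64 x 30 x 30 mm, with a stone window on each long side, 0.16 kg. Origin at its centre, x along its 64 mm length.
- bar2: Specimen bar 2 of up to 5 (some may be absent): aluminium, 64 x 30 x 30 mm, with a stone window on each long side, 0.16 kg. Origin at its centre, x along its 64 mm length.
- bar3: Specimen bar 3 of up to 5 (some may be absent): aluminium, 64 x 30 x 30 mm, with a stone window on each long side, 0.16 kg. Origin at its centre, x along its 64 mm length.
- bar4: Specimen bar 4 of up to 5 (some may be absent): aluminium, 64 x 30 x 30 mm, with a stone window on each long side, 0.16 kg. Origin at its centre, x along its 64 mm length.
- bar5: Specimen bar 5 of up to 5 (some may be absent): aluminium, 64 x 30 x 30 mm, with a stone window on each long side, 0.16 kg. Origin at its centre, x along its 64 mm length.
- dummy: Orange plastic dummy bar, 64 x 30 x 30 mm. Origin at its centre, x along its length. It starts on the vise bed between the jaws.
- tray: Grey open tray, fixed, 160 (x) x 110 (y) x 22 mm high, walls and floor 4 mm. Origin under its centre.
- magbase: Bystander: steel magnetic base 60 x 50 x 55 mm with a black knob on one face. Origin under its centre.
- driver: Bystander: screwdriver with a blue handle, 180 mm long, lying along its x. Origin under its middle.
- jar: Bystander: jar with a black cap, 56 mm in diameter, 65 mm high. Origin under its centre.
Mind the look-alikes: they are no part of the job. Leave any purple or turquoise look-alike of the bar5 alone.

How it is judged:
By the outcome, as a careful person would: the job done as asked, in the order asked, and still so for the second after the job is handed in, with the robot touching nothing.
Of bar1, bar2, bar3, bar4, bar5 only 3 to 5 are there at a start; the rules pass over those that are not, and their reading is None.
At some moment in a run one of bar1, bar2, bar3, bar4, bar5, dummy may be knocked a few centimetres aside while the robot is not near it.
Once in a run the grip may slacken for a moment while it holds something.
It also fails if it takes over 208 s, if anything falls off the work surface, if the arm or the gripper's body presses on something with over 40 N, if the wrist force passes 120 N, or if a joint passes its speed limit or range.

### The arm

A 6-joint arm with a two-finger parallel gripper is mounted at the origin on the work surface. World frame = base frame: x ahead of the robot, y to its left, z up, the work surface at z = 0. Lengths are in m, angles in degrees, forces in N, time in s.
With the tool pointing down it reaches from about 0.4 to 0.825 m from the base axis. Payload 7 kg.
Tool frame: the origin (TCP) lies on the centre line of the jaws, within the pads' length; the fingertips stand 22 mm ahead of it and the grasp point (between the pads) lies 3 mm ahead of it (ctrl.finger_overhang is the distance from the TCP to the fingertips, in m); z points along the fingers, y is the line along which they close (so a half turn about z gives the same grasp; the last joint's range is limited). The gripper opens to 88 mm and grips with 3 to 60 N. Pads are 19 mm wide; open, the fingers measure 130 mm over their backs; the gripper's body (78 mm by 193 mm) begins 47 mm behind the grasp point.
Start: joints at [-51.389, 20.546, 0.682, 0, -70.136, -16.507], TCP at [0.254, -0.625, 0.249] pointing down, gripper open.
Joint ranges: [-176.03, 176.03], [-82.01, 121.73], [-58.28, 71.71], [-173.87, 95.51], [-174.79, -0.11], [-173.66, 173.66]. Speed limits (degrees/s): [136.94, 136.94, 172.46, 180, 180, 180].

### API

Orientations are given as [roll, pitch, yaw] about the fixed x, y, z axes, in that order (R = Rz(yaw) Ry(pitch) Rx(roll)).
In Python, from plant import ctrl gives the robot as it stands. The module is installed in compiled form; this text tells all that it offers.
- The arm moves only by the shell command python3 -m creep 'ROWS'. ROWS is JSON, a list of rows, each an object with "grip": the closure, from 0 (fully open) to 1 (shut); "delta_pos": the shift along the tool's x, y, z scaled (see below), a list of three; "rotation": the turn, a rotation vector about the tool's x, y, z scaled (see below), a list of three. A call has 1 to 5 rows; each row is the pose to reach, as a shift and turn from the pose commanded when the call began, along the tool's axes at that moment; what a row does not reach only later rows make up. The controller multiplies each number of a shift by 10 cm and each number of a turn by pi/2 rad. A row lasts 1/10 s, in which the tool goes at most 50 mm and 8.59 degrees, less where a joint would pass 70% of its speed; a pose out of reach is approached as far as the arm can. A call with a number of a shift or a turn outside -1 to 1 is refused whole. A call with a gripper value outside its range is refused whole. The fingers move at their own pace and stop on an object; the grip force is fixed at half the most. Time passes only in rows, so rows that repeat a pose let the fingers close. It gives the time, the measured TCP pose, the force, the opening and the grip force at its end, in the units of the state.
- ctrl.get_obs(): the state, without advancing time (a new reading comes with each control period).
- ctrl.snapshot(name): name is "side" or "top"; returns a dict with "color" (384x512x3 uint8, red, green, blue), "intrinsics" (3x3 intrinsics, pixels), "R" (3x3) and "t" (3): a world point X has camera coordinates R X + t. Camera axes: x right, y down, z forward; pixel columns grow to the right and rows downward; lengths in m; the calibration is good to about 2 mm. A picture is of the moment at which its call begins. There is no depth.
- ctrl.close_job(): hands the job in; it is judged then, once.
The state is a dict: "clock": time; "joint_pos": joint angles; "qvel": joint speeds; "tau": joint torques, N m; "tool_pos": TCP position; "orientation": TCP orientation; "force": force on the tool from outside, world axes, zero at the start; "moment": the same for the moment, N m; "opening": finger opening in m; "gripper_force": force on a finger pad.
Only numpy, scipy, OpenCV 4.12 (cv2) and the standard library are available. Lean on these libraries where they do the work, as an engineer would, in place of code of your own. Each camera call takes 0.05 s, during which the arm holds its last target. There are 200 camera calls.

## Working session

There is one attempt and no reset: what is moved stays moved. The work goes in short steps, Python scripts to look and compute and a shell command to move; the robot and the scene stay as the last step left them, time stands still between calls to the robot, and variables do not carry over. Pictures are saved under pics/ and viewed, at most 14 in all, crops included, and the job is handed in when it is done.

```bash
mkdir -p pics
python3 - <<'E'
from plant import ctrl
import cv2
for n in("top","side"):
    s=ctrl.snapshot(n); cv2.imwrite(f"pics/{n}0.png",cv2.resize(s["color"][:,:,::-1],(800,600),interpolation=cv2.INTER_CUBIC))
    print(n,s["intrinsics"].tolist(),s["R"].tolist(),s["t"].tolist())
o=ctrl.get_obs();print(o)
E
```

```text
top [[463.25226226112164, 0.0, 253.02678613024418], [0.0, 463.25226226112164, 197.8645972641534], [0.0, 0.0, 1.0]] [[-0.009175743877350075, -0.9999470924260613, 0.004649523950140701], [-0.991303085034155, 0.008485794695333186, -0.13132473068754127], [0.1312783277089705, -0.005814089529265528, -0.9913285010716083]] [0.0072961862149567335, 0.5581889515998633, 1.4917891870751443]
side [[384.67012774914974, 0.0, 255.82676169815016], [0.0, 384.67012774914974, 192.18975829023753], [0.0, 0.0, 1.0]] [[-0.7641480499671865, -0.6448369464690926, -0.01621943894721734], [-0.40971847520429144, 0.5046406641695775, -0.7599135287272876], [0.4982053078878388, -0.5740410373265176, -0.6498217899220363]] [0.43847708560584875, 0.2978184654716321, 0.7938492340775719]
{'clock': 0.1, 'joint_pos': array([-5.13884273e+01,  2.05883692e+01,  6.39781483e-01, -1.49613456e-02,
       -7.01373456e+01, -1.65069846e+01]), 'qvel': array([-0.00760844, -0.08670049,  0.1179624 ,  0.06641777, -0.03717897,
       -0.0017774 ]), 'tau': array([-3.74968498e-03, -5.84162593e+01,  2.93749684e+01,  7.01567933e+00,
        1.00939261e-02, -7.99362624e-05]), 'tool_pos': array([ 0.25381564, -0.62503091,  0.24771914]), 'orientation': array([ 1.79913612e+02, -1.09325952e-02, -1.57900498e+02]), 'force': array([ 0.72648981, -0.93478797,  0.30765748]), 'moment': array([-0.0226551 , -0.01473215, -0.00023722]), 'gripper_force': 0.0, 'opening': 0.08746022938320223}
```

View pics/top0.png

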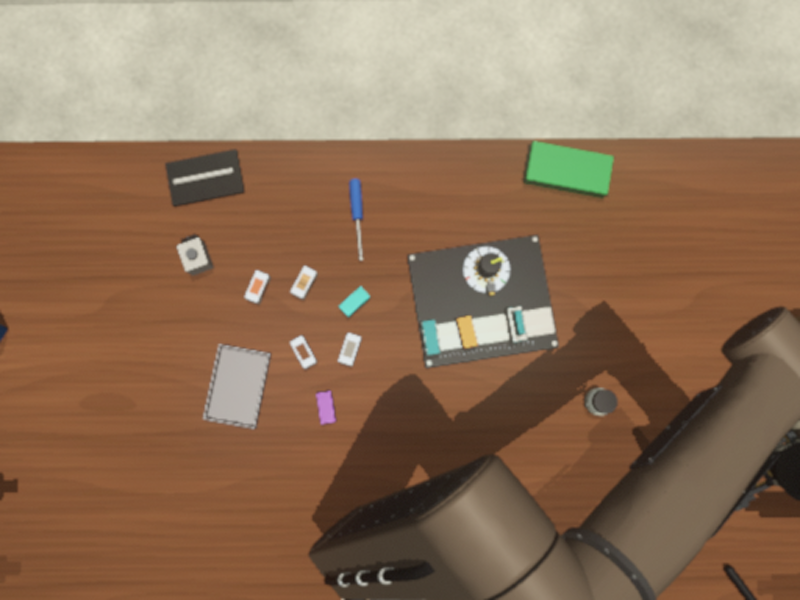

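View pics/side0.png

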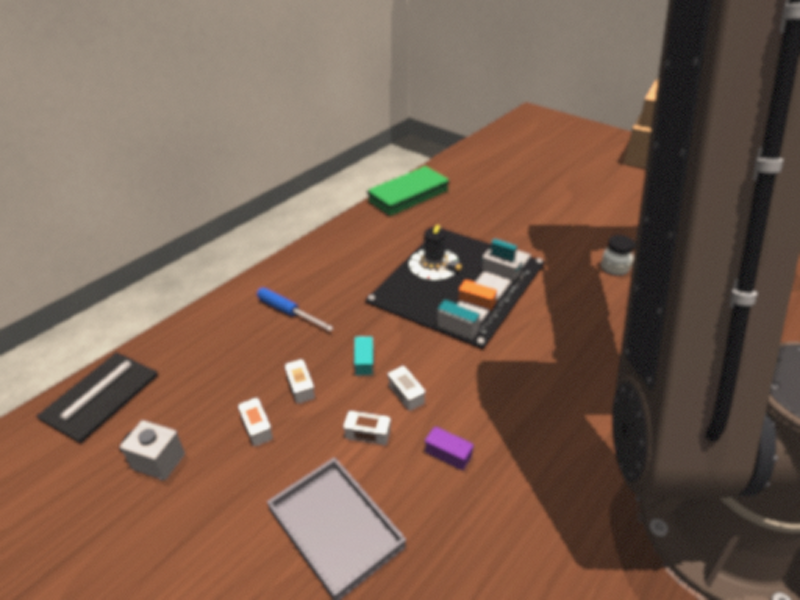

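```bash
cat > h.py <<'E'
from plant import ctrl
import cv2, numpy as np
def cam(n): return ctrl.snapshot(n)
def crop(s,u0,v0,w,h,k,f):
    cv2.imwrite(f"pics/{f}.png",cv2.resize(s["color"][v0:v0+h,u0:u0+w,::-1],(int(w*k),int(h*k)),interpolation=cv2.INTER_CUBIC))
def world(s,u,v,z):
    d=s["R"].T@np.linalg.solve(s["intrinsics"],[u,v,1]); c=-s["R"].T@s["t"]
    return c+d*(z-c[2])/d[2]
def pix(s,X):
    p=s["intrinsics"]@(s["R"]@np.asarray(X,float)+s["t"]); return p[:2]/p[2]
def go(x,y,z,yaw=None,at=None):
    """tool-axis shift (units of 10cm) and turn (units of 90deg), tool pointing down"""
    o=ctrl.get_obs(); p=o["tool_pos"] if at is None else at[:3]; w=o["orientation"][2] if at is None else at[3]
    a=np.radians(w); d=np.array([x,y,z])-p
    t=[d[0]*np.cos(a)+d[1]*np.sin(a), d[0]*np.sin(a)-d[1]*np.cos(a), -d[2]]
    r=0 if yaw is None else -((yaw-w+90)%180-90)/90
    print("shift",np.round(np.array(t)*10,3),"turn z",round(r,3))
E
python3 - <<'E'
from h import *
s=cam("top"); crop(s,110,140,250,140,3.2,"c1")
print(-s["R"].T@s["t"])
E
```

```text
[0.35756179 0.01123252 1.55212323]
```

View pics/c1.png

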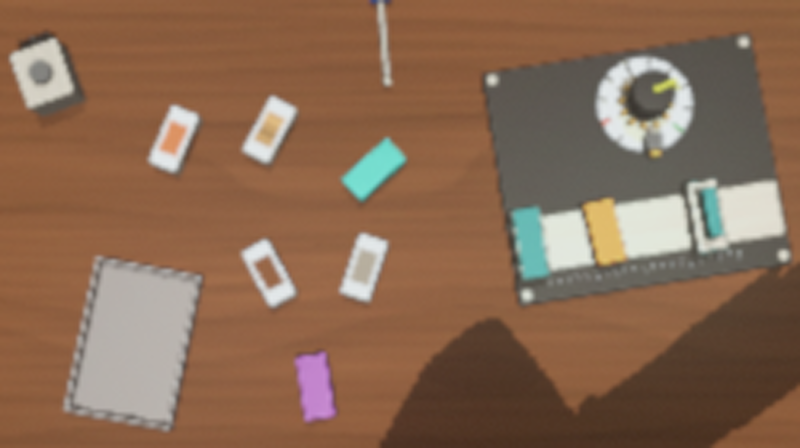

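```bash
cat >> h.py <<'E'
VI=None
def rect(s,u,v,z,lo=(0,0,170),hi=(179,70,255),r=16):
    """pose of a 64x30 bar's top face near pixel u,v"""
    u0,v0=int(u)-r,int(v)-r
    im=cv2.resize(s["color"][v0:v0+2*r,u0:u0+2*r],None,fx=4,fy=4,interpolation=cv2.INTER_CUBIC)
    m=cv2.inRange(cv2.cvtColor(im,cv2.COLOR_RGB2HSV),lo,hi)
    cs=cv2.findContours(m,cv2.RETR_EXTERNAL,cv2.CHAIN_APPROX_NONE)[0]
    b=cv2.boxPoints(cv2.minAreaRect(max(cs,key=cv2.contourArea)))
    W=np.array([world(s,(p[0]+.5)/4-.5+u0,(p[1]+.5)/4-.5+v0,z)[:2] for p in b])
    e=W[1]-W[0];f=W[2]-W[1]
    if np.hypot(*f)>np.hypot(*e): e,f=f,e
    return W.mean(0),np.degrees(np.arctan2(e[1],e[0]))%180,np.hypot(*e),np.hypot(*f)
E
python3 - <<'E'
from h import *
from scipy.optimize import least_squares
s=cam("top")
f=lambda u,v,z:world(s,110+(u+.5)/3.2-.5,140+(v+.5)/3.2-.5,z)[:2]
def fit(px,loc,z):
    W=np.array([f(*p,z) for p in px]);L=np.array(loc)
    g=lambda q:(q[:2]+L@np.array([[np.cos(q[2]),np.sin(q[2])],[-np.sin(q[2]),np.cos(q[2])]])-W).ravel()
    r=least_squares(g,[*W.mean(0),0.1]);return r.x[:2],np.degrees(r.x[2]),np.abs(r.fun).max()
P,yaw,e=fit([(484,76),(747,35),(790,262),(522,304)],[(.19,.135),(.19,-.155),(-.06,-.155),(-.06,.135)],.01);print("vise",P,yaw,e)
print("tray",fit([(97,257),(203,275),(171,429),(66,410)],[(.08,.055),(.08,-.055),(-.08,-.055),(-.08,.055)],.022))
c,m=f(652,95,.086),f(676,86,.086);print("collar",c,m,np.degrees(np.arctan2(*(m-c)[::-1]))-yaw)
a=np.radians(yaw);R=np.array([[np.cos(a),-np.sin(a)],[np.sin(a),np.cos(a)]])
print("collar model",P+R@[.13,-.03],"fin vise",R.T@(f(711,211,.084)-P),"dummy vise",R.T@(f(604,231,.046)-P),f(604,231,.046),"anvil",R.T@(f(530,242,.05)-P))
for n,u,v in(("A",174,139),("B",270,130),("C",268,272),("D",363,267)): print(n,f(u,v,.03),*rect(s,110+u/3.2,140+v/3.2,.03))
for n,u,v in(("teal",374,168),("purp",315,385),("mag",42,72)): print(n,f(u,v,.03))
E
```

```text
vise [ 0.51374519 -0.18393756] 8.519639167457155 0.003462414180128659
tray (array([0.40166028, 0.33658634]), np.float64(-10.51496463386316), np.float64(0.0007899080316673412))
collar [ 0.64270865 -0.19267983] [ 0.65172786 -0.21711397] -78.25936685811774
collar model [ 0.64675511 -0.19434722] fin vise [ 0.00146617 -0.06576206] dummy vise [0.00165881 0.03864074] [ 0.50966114 -0.14547747] anvil [0.002046   0.11540913]
A [0.61121276 0.29779996] [0.6126043  0.29890804] 157.8851366809559 0.06667772437366927 0.03251605640279934
B [0.61986063 0.19816794] [0.62114402 0.19952424] 152.2130403440124 0.06620953408897942 0.03240921894449929
C [0.47197116 0.19910638] [0.47173641 0.1996841 ] 28.995804215881947 0.06616097725709236 0.033137513917068886
D [0.4762554  0.10154305] [0.47718697 0.10137614] 161.59079083276765 0.06628575341457064 0.03346214161308276
teal [0.57899498 0.09006646]
purp [0.35646557 0.15043805]
mag [0.6833145  0.43675771]
```

```bash
cat >> h.py <<'E'
def plan(*wps,start=None):
    """waypoints (x,y,z,w): per call the tool-axis shift (10cm) and turn (90deg), equal parts"""
    o=ctrl.get_obs(); c=np.r_[o["tool_pos"],o["orientation"][2]] if start is None else np.array(start,float)
    for wp in wps:
        wp=np.array(wp,float); dw=(wp[3]-c[3]+90)%180-90
        D=wp[:3]-c[:3]; n=int(max(1,np.ceil(max(np.hypot(*D[:2])/.099,abs(D[2])/.099,abs(dw)/41))))
        for i in range(n):
            a=np.radians(c[3]); d=D/n
            t=np.array([d[0]*np.cos(a)+d[1]*np.sin(a),d[0]*np.sin(a)-d[1]*np.cos(a),-d[2]])*10
            print(np.round(t,3).tolist(),"tz",round(-dw/n/90,3)); c[:3]+=d; c[3]+=dw/n
        print("--")
E
python3 - <<'E'
from h import *
s=cam("top")
u,v=110+604/3.2,140+231/3.2
r=rect(s,u,v,.046,(8,90,150),(28,255,255));print(r)
plan((*r[0],.16,r[1]+90),(*r[0],.042,r[1]+90))
E
```

```text
(array([ 0.50912547, -0.14527198]), np.float64(10.408627656532957), np.float64(0.06706902532108028), np.float64(0.032759729302626654))
[-0.695, 0.581, 0.147] tz -0.145
[-0.808, 0.409, 0.147] tz -0.145
[-0.88, 0.216, 0.147] tz -0.145
[-0.906, 0.012, 0.147] tz -0.145
[-0.885, -0.193, 0.147] tz -0.145
[-0.819, -0.388, 0.147] tz -0.145
--
[-0.0, -0.0, 0.59] tz -0.0
[-0.0, -0.0, 0.59] tz -0.0
--
```

```bash
python3 -m creep '[{"grip":0,"delta_pos":[-0.695,0.581,0.147],"rotation":[0,0,-0.145]},{"grip":0,"delta_pos":[-0.695,0.581,0.147],"rotation":[0,0,-0.145]},{"grip":0,"delta_pos":[-0.695,0.581,0.147],"rotation":[0,0,-0.145]}]'
python3 -m creep '[{"grip":0,"delta_pos":[-0.808,0.409,0.147],"rotation":[0,0,-0.145]},{"grip":0,"delta_pos":[-0.808,0.409,0.147],"rotation":[0,0,-0.145]},{"grip":0,"delta_pos":[-0.808,0.409,0.147],"rotation":[0,0,-0.145]}]'
python3 - <<'E'
from h import *
s=cam("top");r=rect(s,110+604/3.2,140+231/3.2,.046,(8,90,150),(28,255,255));print(r)
plan((*r[0],.16,r[1]+90))
E
```

```text
clock: 0.55
tool_pos: [0.2978, -0.5418, 0.2332]
orientation: [179.9, 0.1, -144.6]
force: [0.1, -0.8, -0.2]
opening: 0.0876
gripper_force: 0.0
clock: 0.85
tool_pos: [0.3402, -0.4621, 0.2187]
orientation: [179.9, 0.1, -131.5]
force: [-0.0, -0.6, 0.2]
opening: 0.0876
gripper_force: 0.0
(array([ 0.5094082, -0.1459872]), np.float64(11.880157012146583), np.float64(0.06609087744780853), np.float64(0.03277109206725291))
[-0.876, 0.211, 0.148] tz -0.149
[-0.901, 0.003, 0.148] tz -0.149
[-0.877, -0.206, 0.148] tz -0.149
[-0.805, -0.403, 0.148] tz -0.149
--
```

```bash
python3 -m creep '[{"grip":0,"delta_pos":[-0.876,0.211,0.148],"rotation":[0,0,-0.145]},{"grip":0,"delta_pos":[-0.876,0.211,0.148],"rotation":[0,0,-0.145]},{"grip":0,"delta_pos":[-0.876,0.211,0.148],"rotation":[0,0,-0.145]}]' >/dev/null
python3 -m creep '[{"grip":0,"delta_pos":[-0.901,0.003,0.148],"rotation":[0,0,-0.145]},{"grip":0,"delta_pos":[-0.901,0.003,0.148],"rotation":[0,0,-0.145]},{"grip":0,"delta_pos":[-0.901,0.003,0.148],"rotation":[0,0,-0.145]}]' >/dev/null
python3 -m creep '[{"grip":0,"delta_pos":[-0.877,-0.206,0.148],"rotation":[0,0,-0.145]},{"grip":0,"delta_pos":[-0.877,-0.206,0.148],"rotation":[0,0,-0.145]},{"grip":0,"delta_pos":[-0.877,-0.206,0.148],"rotation":[0,0,-0.145]}]' >/dev/null
python3 -m creep '[{"grip":0,"delta_pos":[-0.805,-0.403,0.148],"rotation":[0,0,-0.145]},{"grip":0,"delta_pos":[-0.805,-0.403,0.148],"rotation":[0,0,-0.145]},{"grip":0,"delta_pos":[-0.805,-0.403,0.148],"rotation":[0,0,-0.145]}]'
python3 - <<'E'
from h import *
plan((.5093,-.1456,.16,100.0),(.5093,-.1456,.042,100.0))
for n in("side","top"):
  s=cam(n); cv2.imwrite(f"pics/{n}1.png",cv2.resize(s["color"][:,:,::-1],(800,600),interpolation=cv2.INTER_CUBIC))
E
```

```text
clock: 2.1
tool_pos: [0.5143, -0.1481, 0.1595]
orientation: [-180.0, -0.0, -79.4]
force: [-0.1, -1.2, -0.7]
opening: 0.0874
gripper_force: 0.0
[-0.034, 0.044, -0.005] tz 0.006
--
[0.0, -0.0, 0.59] tz -0.0
[0.0, -0.0, 0.59] tz -0.0
--
```

View pics/side1.png

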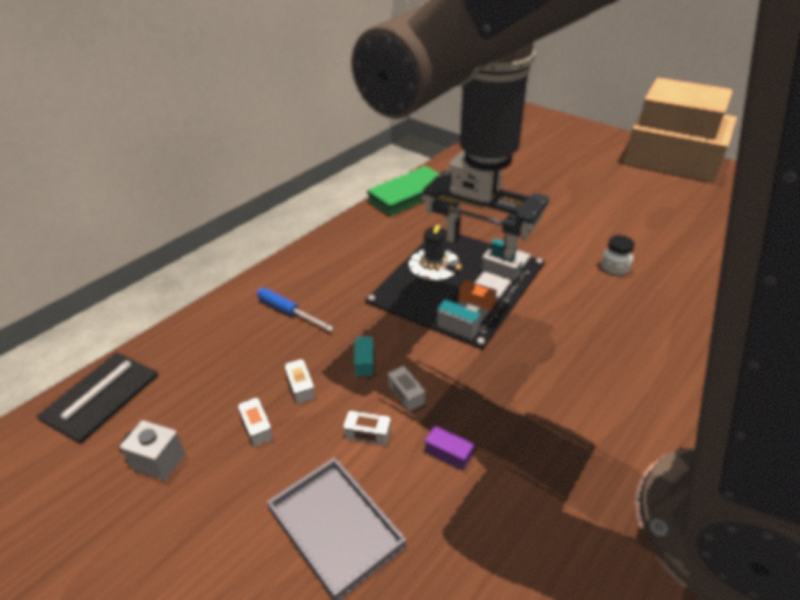

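The side view shows the gripper over the vise (dummy at (478,297)) and only four bars, at (300,380), (255,420), (367,427) and (407,388), with nothing hidden. Next I grasp the dummy.

```bash
python3 -m creep '[{"grip":0,"delta_pos":[-0.034,0.044,0.59],"rotation":[0,0,0.006]},{"grip":0,"delta_pos":[-0.034,0.044,0.59],"rotation":[0,0,0.006]},{"grip":0,"delta_pos":[-0.034,0.044,0.59],"rotation":[0,0,0.006]}]' 
python3 -m creep '[{"grip":0,"delta_pos":[0,0,0.4],"rotation":[0,0,0]},{"grip":0,"delta_pos":[0,0,0.57],"rotation":[0,0,0]},{"grip":0,"delta_pos":[0,0,0.57],"rotation":[0,0,0]}]' 
python3 -m creep '[{"grip":1,"delta_pos":[0,0,0],"rotation":[0,0,0]},{"grip":1,"delta_pos":[0,0,0],"rotation":[0,0,0]},{"grip":1,"delta_pos":[0,0,0],"rotation":[0,0,0]},{"grip":1,"delta_pos":[0,0,0],"rotation":[0,0,0]},{"grip":1,"delta_pos":[0,0,0],"rotation":[0,0,0]}]' 
python3 -m creep '[{"grip":1,"delta_pos":[0,0,-0.4],"rotation":[0,0,0]},{"grip":1,"delta_pos":[0,0,-0.8],"rotation":[0,0,0]},{"grip":1,"delta_pos":[0,0,-0.8],"rotation":[0,0,0]}]'
python3 - <<'E'
from h import *
plan((.4017,.3366,.12,-10.5+90),(.4017,.3366,.031,79.5))
E
```

```text
clock: 2.5
tool_pos: [0.5056, -0.1483, 0.0999]
orientation: [179.7, 0.0, -80.3]
force: [-0.8, 0.1, -0.2]
opening: 0.0874
gripper_force: 0.0
clock: 2.8
tool_pos: [0.5067, -0.1478, 0.0435]
orientation: [179.9, 0.0, -80.2]
force: [-0.3, 0.8, 0.7]
opening: 0.0874
gripper_force: 0.0
clock: 3.3
tool_pos: [0.5087, -0.147, 0.0455]
orientation: [-179.8, -0.0, -80.1]
force: [0.2, -0.4, 8.1]
opening: 0.0641
gripper_force: 29.7
clock: 3.6
tool_pos: [0.5105, -0.1471, 0.1294]
orientation: [-179.5, -0.1, -80.1]
force: [0.3, 0.2, -0.4]
opening: 0.0644
gripper_force: 29.7
[-0.825, 0.039, 0.016] tz 0.038
[-0.821, 0.088, 0.016] tz 0.038
[-0.815, 0.137, 0.016] tz 0.038
[-0.805, 0.185, 0.016] tz 0.038
[-0.793, 0.233, 0.016] tz 0.038
[-0.778, 0.279, 0.016] tz 0.038
--
[-0.0, -0.0, 0.89] tz -0.0
--
```

```bash
python3 -m creep '[{"grip":1,"delta_pos":[-0.4,0.02,0],"rotation":[0,0,0.038]},{"grip":1,"delta_pos":[-0.825,0.039,0],"rotation":[0,0,0.038]},{"grip":1,"delta_pos":[-0.825,0.039,0],"rotation":[0,0,0.038]}]' >/dev/null
python3 -m creep '[{"grip":1,"delta_pos":[-0.4,0.044,0],"rotation":[0,0,0.038]},{"grip":1,"delta_pos":[-0.821,0.088,0],"rotation":[0,0,0.038]},{"grip":1,"delta_pos":[-0.821,0.088,0],"rotation":[0,0,0.038]}]'
python3 -m creep '[{"grip":1,"delta_pos":[-0.4,0.068,0],"rotation":[0,0,0.038]},{"grip":1,"delta_pos":[-0.815,0.137,0],"rotation":[0,0,0.038]},{"grip":1,"delta_pos":[-0.815,0.137,0],"rotation":[0,0,0.038]}]' >/dev/null
python3 -m creep '[{"grip":1,"delta_pos":[-0.4,0.09,0],"rotation":[0,0,0.038]},{"grip":1,"delta_pos":[-0.805,0.185,0],"rotation":[0,0,0.038]},{"grip":1,"delta_pos":[-0.805,0.185,0],"rotation":[0,0,0.038]}]' >/dev/null
python3 -m creep '[{"grip":1,"delta_pos":[-0.4,0.115,0],"rotation":[0,0,0.038]},{"grip":1,"delta_pos":[-0.793,0.233,0],"rotation":[0,0,0.038]},{"grip":1,"delta_pos":[-0.793,0.233,0],"rotation":[0,0,0.038]}]'
python3 - <<'E'
from h import *
plan((.4017,.3366,.12,-10.5+90),(.4017,.3366,.033,79.5))
E
```

```text
clock: 4.2
tool_pos: [0.4707, 0.0173, 0.124]
orientation: [-180.0, 0.0, -86.8]
force: [-0.4, -0.4, -1.8]
opening: 0.064
gripper_force: 29.7
clock: 5.1
tool_pos: [0.4177, 0.2593, 0.124]
orientation: [-180.0, 0.1, -97.1]
force: [0.4, -0.8, -1.8]
opening: 0.064
gripper_force: 29.7
[-0.748, 0.254, 0.04] tz 0.038
--
[-0.0, 0.0, 0.87] tz -0.0
--
```

```bash
python3 -m creep '[{"grip":1,"delta_pos":[-0.4,0.13,0.04],"rotation":[0,0,0.038]},{"grip":1,"delta_pos":[-0.748,0.254,0.04],"rotation":[0,0,0.038]},{"grip":1,"delta_pos":[-0.748,0.254,0.04],"rotation":[0,0,0.038]},{"grip":1,"delta_pos":[-0.748,0.254,0.04],"rotation":[0,0,0.038]}]' 
python3 -m creep '[{"grip":1,"delta_pos":[0,0,0.4],"rotation":[0,0,0]},{"grip":1,"delta_pos":[0,0,0.7],"rotation":[0,0,0]},{"grip":1,"delta_pos":[0,0,0.85],"rotation":[0,0,0]},{"grip":1,"delta_pos":[0,0,0.85],"rotation":[0,0,0]}]' 
python3 -m creep '[{"grip":0,"delta_pos":[0,0,0],"rotation":[0,0,0]},{"grip":0,"delta_pos":[0,0,0],"rotation":[0,0,0]},{"grip":0,"delta_pos":[0,0,0],"rotation":[0,0,0]},{"grip":0,"delta_pos":[0,0,0],"rotation":[0,0,0]}]' 
python3 -m creep '[{"grip":0,"delta_pos":[0,0,-0.4],"rotation":[0,0,0]},{"grip":0,"delta_pos":[0,0,-0.9],"rotation":[0,0,0]},{"grip":0,"delta_pos":[0,0,-0.9],"rotation":[0,0,0]}]' 
python3 -m creep '[{"grip":0,"delta_pos":[0.6,0,-0.8],"rotation":[0,0,0]},{"grip":0,"delta_pos":[0.6,0,-0.8],"rotation":[0,0,0]},{"grip":0,"delta_pos":[0.6,0,-0.8],"rotation":[0,0,0]}]'
python3 - <<'E'
from h import *
print(ctrl.get_obs()["joint_pos"].round(1))
s=cam("top"); crop(s,110,140,250,140,3.2,"c2")
E
```

```text
clock: 5.5
tool_pos: [0.4016, 0.3331, 0.1193]
orientation: [180.0, -0.1, -100.6]
force: [-0.5, -0.5, -1.5]
opening: 0.0642
gripper_force: 29.7
clock: 5.9
tool_pos: [0.4016, 0.331, 0.0332]
orientation: [179.9, -0.2, -100.7]
force: [-0.1, 0.5, -1.6]
opening: 0.0637
gripper_force: 29.8
clock: 6.3
tool_pos: [0.4019, 0.3337, 0.0355]
orientation: [-180.0, 0.1, -100.7]
force: [0.2, -0.0, -0.1]
opening: 0.0864
gripper_force: 0.0
clock: 6.6
tool_pos: [0.4041, 0.3368, 0.1316]
orientation: [-179.7, 0.6, -100.6]
force: [1.4, 0.6, 0.5]
opening: 0.0874
gripper_force: 0.0
clock: 6.9
tool_pos: [0.3916, 0.2741, 0.2105]
orientation: [-179.8, 0.4, -100.7]
force: [0.9, 0.4, 0.1]
opening: 0.0874
gripper_force: 0.0
[ 58.7   3.2 -27.    0.1 -59.3 -69.4]
```

View pics/c2.png

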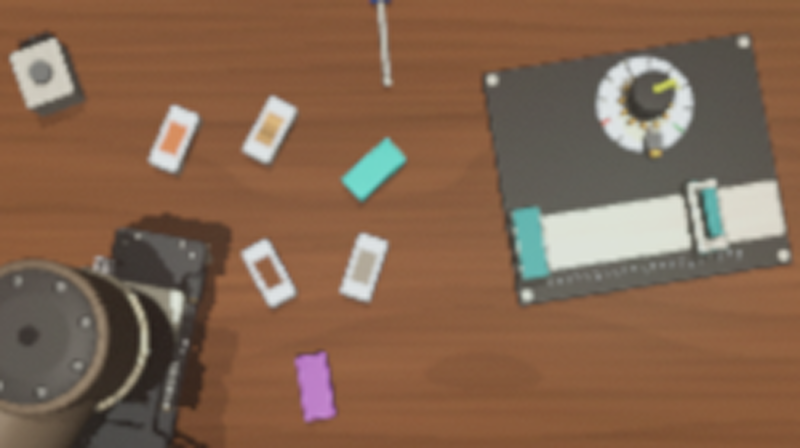

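Run:
```python
from h import *
from scipy.optimize import least_squares
s=cam("top")
f=lambda u,v,z:world(s,110+(u+.5)/3.2-.5,140+(v+.5)/3.2-.5,z)[:2]
D=[((484,74),.01,(.19,.135)),((748,35),.01,(.19,-.155)),((791,263),.01,(-.06,-.155)),((522,304),.01,(-.06,.135)),
((511,208),.05,(.035,.13)),((541,205),.05,(.035,.1)),((550,276),.05,(-.035,.1)),((521,280),.05,(-.035,.13)),((645,104),.012,(.13,-.03)),((652,95),.086,(.13,-.03))]
W=np.array([f(*p,z) for p,z,_ in D]);L=np.array([l for *_,l in D])
g=lambda q:(q[:2]+L@np.array([[np.cos(q[2]),np.sin(q[2])],[-np.sin(q[2]),np.cos(q[2])]])-W).ravel()
r=least_squares(g,[.51,-.18,.15],loss="soft_l1",f_scale=.002);q=r.x;print(q[:2],np.degrees(q[2]));print((g(q).reshape(-1,2)*1e3).round(1).tolist())
w=np.degrees(q[2]);R=np.array([[np.cos(q[2]),-np.sin(q[2])],[np.sin(q[2]),np.cos(q[2])]])
col=q[:2]+R@[.13,-.03];print("collar",col)
print("fin",R.T@(f(711,211,.084)-q[:2]))
np.save("vise.npy",q)
```

```text
[ 0.51404636 -0.18377501] 8.188303337020171
[[1.3, 2.6], [2.6, -2.9], [-1.3, -2.1], [-2.4, 3.6], [-3.5, 0.5], [-2.0, 1.5], [1.3, -0.5], [0.8, -0.3], [-0.5, 0.4], [4.3, -2.3]]
collar [ 0.64699385 -0.19495368]
fin [ 0.0015252  -0.06587048]
```

Run:
```python
from h import *
plan((.647,-.195,.17,-147))
```

```text
[0.69, -0.565, 0.061] tz 0.086
[0.608, -0.652, 0.061] tz 0.086
[0.515, -0.728, 0.061] tz 0.086
[0.412, -0.791, 0.061] tz 0.086
[0.302, -0.839, 0.061] tz 0.086
[0.187, -0.872, 0.061] tz 0.086
--
```

```bash
python3 -m creep '[{"grip":0,"delta_pos":[0.69,-0.565,0.06],"rotation":[0,0,0.086]},{"grip":0,"delta_pos":[0.69,-0.565,0.06],"rotation":[0,0,0.086]},{"grip":0,"delta_pos":[0.69,-0.565,0.06],"rotation":[0,0,0.086]}]' >/dev/null
python3 -m creep '[{"grip":0,"delta_pos":[0.608,-0.652,0.06],"rotation":[0,0,0.086]},{"grip":0,"delta_pos":[0.608,-0.652,0.06],"rotation":[0,0,0.086]},{"grip":0,"delta_pos":[0.608,-0.652,0.06],"rotation":[0,0,0.086]}]' >/dev/null
python3 -m creep '[{"grip":0,"delta_pos":[0.515,-0.728,0.06],"rotation":[0,0,0.086]},{"grip":0,"delta_pos":[0.515,-0.728,0.06],"rotation":[0,0,0.086]},{"grip":0,"delta_pos":[0.515,-0.728,0.06],"rotation":[0,0,0.086]}]' >/dev/null
python3 -m creep '[{"grip":0,"delta_pos":[0.412,-0.791,0.06],"rotation":[0,0,0.086]},{"grip":0,"delta_pos":[0.412,-0.791,0.06],"rotation":[0,0,0.086]},{"grip":0,"delta_pos":[0.412,-0.791,0.06],"rotation":[0,0,0.086]}]' >/dev/null
python3 -m creep '[{"grip":0,"delta_pos":[0.302,-0.839,0.06],"rotation":[0,0,0.086]},{"grip":0,"delta_pos":[0.302,-0.839,0.06],"rotation":[0,0,0.086]},{"grip":0,"delta_pos":[0.302,-0.839,0.06],"rotation":[0,0,0.086]}]' >/dev/null
python3 -m creep '[{"grip":0,"delta_pos":[0.187,-0.872,0.06],"rotation":[0,0,0.086]},{"grip":0,"delta_pos":[0.187,-0.872,0.06],"rotation":[0,0,0.086]},{"grip":0,"delta_pos":[0.187,-0.872,0.06],"rotation":[0,0,0.086]},{"grip":0,"delta_pos":[0.187,-0.872,0.06],"rotation":[0,0,0.086]}]'
python3 - <<'E'
from h import *
plan((.647,-.195,.075,-147)); print(ctrl.get_obs()["joint_pos"].round(1))
E
```

```text
clock: 8.9
tool_pos: [0.6465, -0.1943, 0.1675]
orientation: [179.9, -0.1, -147.1]
force: [-0.6, -0.1, 0.4]
opening: 0.0875
gripper_force: 0.0
[-0.0, -0.009, 0.925] tz -0.001
--
[ -0.2  23.8  -5.3  -0.  -61.  -56.9]
```

```bash
python3 -m creep '[{"grip":0,"delta_pos":[0,-0.009,0.4],"rotation":[0,0,0]},{"grip":0,"delta_pos":[0,-0.009,0.7],"rotation":[0,0,0]},{"grip":0,"delta_pos":[0,-0.009,0.925],"rotation":[0,0,0]},{"grip":0,"delta_pos":[0,-0.009,0.925],"rotation":[0,0,0]}]' 
python3 -m creep '[{"grip":1,"delta_pos":[0,0,0],"rotation":[0,0,0]},{"grip":1,"delta_pos":[0,0,0],"rotation":[0,0,0]},{"grip":1,"delta_pos":[0,0,0],"rotation":[0,0,0]},{"grip":1,"delta_pos":[0,0,0],"rotation":[0,0,0]},{"grip":1,"delta_pos":[0,0,0],"rotation":[0,0,0]}]' 
python3 -m creep '[{"grip":1,"delta_pos":[0,0,0],"rotation":[0,0,0]},{"grip":1,"delta_pos":[0,0,0],"rotation":[0,0,0]},{"grip":1,"delta_pos":[0,0,0],"rotation":[0,0,0]}]'
```

```text
clock: 9.3
tool_pos: [0.6446, -0.1936, 0.073]
orientation: [179.8, -0.3, -147.0]
force: [-0.7, -0.1, -0.1]
opening: 0.0876
gripper_force: 0.0
clock: 9.8
tool_pos: [0.6475, -0.1959, 0.0772]
orientation: [-180.0, 0.1, -147.1]
force: [-0.1, 0.4, 0.2]
opening: 0.053
gripper_force: 0.0
clock: 10.1
tool_pos: [0.6479, -0.1967, 0.077]
orientation: [-179.9, 0.0, -147.1]
force: [2.6, -4.5, 0.5]
opening: 0.0442
gripper_force: 30.0
```

```bash
python3 -m creep '[{"grip":1,"delta_pos":[0,0,0],"rotation":[0,0,-0.07]},{"grip":1,"delta_pos":[0,0,0],"rotation":[0,0,-0.14]},{"grip":1,"delta_pos":[0,0,0],"rotation":[0,0,-0.21]},{"grip":1,"delta_pos":[0,0,0],"rotation":[0,0,-0.28]},{"grip":1,"delta_pos":[0,0,0],"rotation":[0,0,-0.3333]}]'
python3 - <<'E'
from h import *
print(ctrl.get_obs()["moment"].round(2))
E
python3 -m creep '[{"grip":1,"delta_pos":[0,0,0],"rotation":[0,0,-0.07]},{"grip":1,"delta_pos":[0,0,0],"rotation":[0,0,-0.14]},{"grip":1,"delta_pos":[0,0,0],"rotation":[0,0,-0.21]},{"grip":1,"delta_pos":[0,0,0],"rotation":[0,0,-0.28]},{"grip":1,"delta_pos":[0,0,0],"rotation":[0,0,-0.3333]}]'
python3 - <<'E'
from h import *
s=cam("top"); crop(s,280,140,100,75,8,"c3"); s=cam("side"); crop(s,230,110,120,90,6.6,"c3s")
E
```

```text
clock: 10.6
tool_pos: [0.6485, -0.1972, 0.077]
orientation: [-179.8, -0.0, -116.8]
force: [4.6, -7.2, -0.7]
opening: 0.0454
gripper_force: 3.1
[-2.43 -1.29 -0.19]
clock: 11.1
tool_pos: [0.6495, -0.1973, 0.0772]
orientation: [-179.8, -0.1, -86.8]
force: [7.6, -8.6, -3.7]
opening: 0.0444
gripper_force: 30.0
```

View pics/c3s.png

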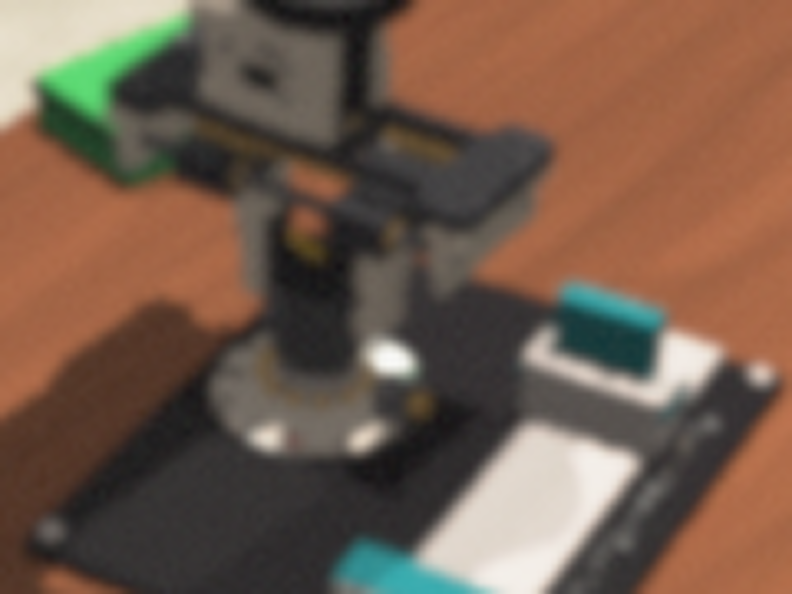

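The collar is turning with the gripper. The grip slackened briefly (3 N at 10.6 s), so I'll check the mark after the full turn.

```bash
python3 -m creep '[{"grip":1,"delta_pos":[0.02,-0.02,0],"rotation":[0,0,-0.07]},{"grip":1,"delta_pos":[0.02,-0.02,0],"rotation":[0,0,-0.14]},{"grip":1,"delta_pos":[0.02,-0.02,0],"rotation":[0,0,-0.21]},{"grip":1,"delta_pos":[0.02,-0.02,0],"rotation":[0,0,-0.28]},{"grip":1,"delta_pos":[0.02,-0.02,0],"rotation":[0,0,-0.3333]}]' 
python3 -m creep '[{"grip":1,"delta_pos":[0,0,0],"rotation":[0,0,-0.07]},{"grip":1,"delta_pos":[0,0,0],"rotation":[0,0,-0.14]},{"grip":1,"delta_pos":[0,0,0],"rotation":[0,0,-0.21]},{"grip":1,"delta_pos":[0,0,0],"rotation":[0,0,-0.28]},{"grip":1,"delta_pos":[0,0,0],"rotation":[0,0,-0.3333]}]' 
python3 -m creep '[{"grip":1,"delta_pos":[0,0,0],"rotation":[0,0,-0.07]},{"grip":1,"delta_pos":[0,0,0],"rotation":[0,0,-0.14]},{"grip":1,"delta_pos":[0,0,0],"rotation":[0,0,-0.21]},{"grip":1,"delta_pos":[0,0,0],"rotation":[0,0,-0.28]},{"grip":1,"delta_pos":[0,0,0],"rotation":[0,0,-0.3333]}]' 
python3 -m creep '[{"grip":1,"delta_pos":[0,0,0],"rotation":[0,0,-0.07]},{"grip":1,"delta_pos":[0,0,0],"rotation":[0,0,-0.14]},{"grip":1,"delta_pos":[0,0,0],"rotation":[0,0,-0.21]},{"grip":1,"delta_pos":[0,0,0],"rotation":[0,0,-0.28]},{"grip":1,"delta_pos":[0,0,0],"rotation":[0,0,-0.3333]}]' 
python3 -m creep '[{"grip":0,"delta_pos":[0,0,0],"rotation":[0,0,0]},{"grip":0,"delta_pos":[0,0,0],"rotation":[0,0,0]},{"grip":0,"delta_pos":[0,0,0],"rotation":[0,0,0]},{"grip":0,"delta_pos":[0,0,0],"rotation":[0,0,0]}]' 
python3 -m creep '[{"grip":0,"delta_pos":[0,0,-0.4],"rotation":[0,0,0]},{"grip":0,"delta_pos":[0,0,-0.8],"rotation":[0,0,0]},{"grip":0,"delta_pos":[0,0,-0.8],"rotation":[0,0,0]}]'
python3 - <<'E'
from h import *
print(ctrl.get_obs()["joint_pos"].round(1))
s=cam("side"); crop(s,230,110,120,90,6.6,"c4s")
E
```

```text
clock: 11.7
tool_pos: [0.6505, -0.1974, 0.0772]
orientation: [-179.9, -0.1, -56.8]
force: [2.3, 1.3, 3.1]
opening: 0.0443
gripper_force: 30.0
clock: 12.2
tool_pos: [0.6511, -0.1968, 0.0772]
orientation: [-179.9, -0.2, -26.8]
force: [3.3, 4.6, 0.9]
opening: 0.0445
gripper_force: 30.0
clock: 12.7
tool_pos: [0.6512, -0.196, 0.0772]
orientation: [-179.9, -0.2, 3.2]
force: [4.0, 7.1, 2.6]
opening: 0.0447
gripper_force: 30.0
clock: 13.2
tool_pos: [0.651, -0.1953, 0.0772]
orientation: [-180.0, -0.2, 33.2]
force: [2.5, 10.9, 4.1]
opening: 0.0445
gripper_force: 30.0
clock: 13.6
tool_pos: [0.649, -0.198, 0.0762]
orientation: [-180.0, 0.0, 32.8]
force: [-0.3, 0.3, -0.0]
opening: 0.0707
gripper_force: 0.0
clock: 13.9
tool_pos: [0.6525, -0.1988, 0.163]
orientation: [179.6, -0.4, 32.9]
force: [0.9, -0.1, 0.6]
opening: 0.087
gripper_force: 0.0
[-6.000e-01  2.430e+01 -5.300e+00  1.000e-01 -5.990e+01  1.234e+02]
```

View pics/c4s.png

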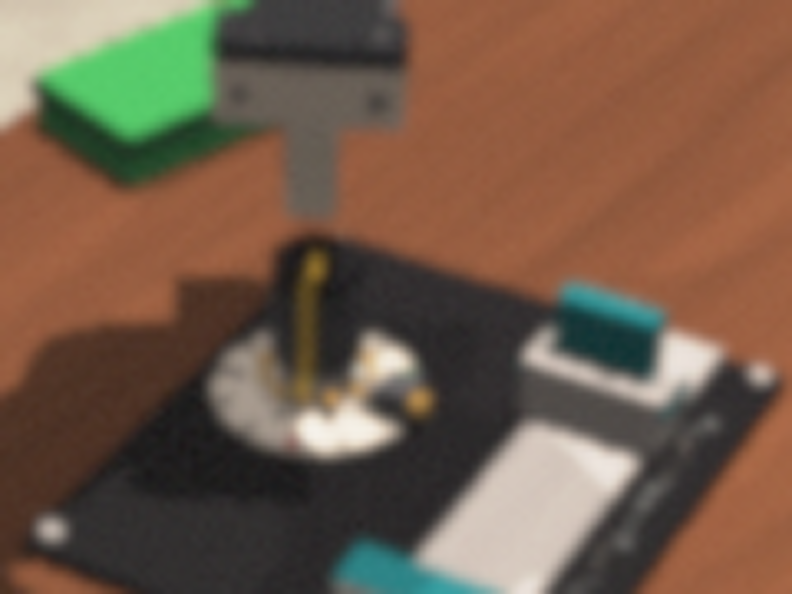

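Run:
```python
from h import *
s=cam("side")
ax=np.array([.6495,-.197]);yaw=np.degrees(np.load("vise.npy")[2])
k=lambda X:((pix(s,X)-[230,110]+.5)*6.6).round().tolist()
print("axis top",k([*ax,.086]))
for v in(6,7,8,9):
    a=np.radians(yaw-135+30*v);d=np.array([np.cos(a),np.sin(a)])
    print(v,k([*(ax+.0225*d),.086]),k([*(ax+.0225*d),.035]),"tick",k([*(ax+.045*d),.012]))
```

```text
axis top [320.0, 258.0]
6 [273.0, 265.0] [272.0, 354.0] tick [226.0, 400.0]
7 [286.0, 278.0] [285.0, 367.0] tick [250.0, 426.0]
8 [308.0, 285.0] [306.0, 375.0] tick [293.0, 442.0]
9 [334.0, 285.0] [331.0, 375.0] tick [343.0, 442.0]
```

```bash
cat >> h.py <<'E'
BARS=(("A",174,139),("B",270,130),("C",268,272),("D",363,267))
def bars(s,names="ABCD"):
    for n,u,v in BARS:
        if n in names:
            r=rect(s,110+u/3.2,140+v/3.2,.03); print(n,r[0].round(4),np.round(r[1],1),np.round(r[2:],3))
def v2w(x,y):
    q=np.load("vise.npy");c,s=np.cos(q[2]),np.sin(q[2]);return (q[0]+c*x-s*y,q[1]+s*x+c*y)
E
python3 - <<'E'
from h import *
s=cam("top"); bars(s); r=rect(s,110+363/3.2,140+267/3.2,.03); x,y=r[0]
plan((.58,-.06,.2,-40),(x,y-.0015,.15,-108.4),(x,y-.0015,.026,-108.4))
for Y in(83,51,19,-13): print(np.round(v2w(0,Y/1e3),4))
E
```

```text
A [0.6125 0.2989] 158.2 [0.066 0.032]
B [0.6211 0.1995] 152.1 [0.066 0.032]
C [0.4716 0.1994] 29.8 [0.066 0.033]
D [0.4777 0.1036] 161.6 [0.065 0.028]
[0.084, -0.766, -0.218] tz 0.405
[-0.387, -0.666, -0.218] tz 0.405
--
[-0.913, -0.292, 0.25] tz 0.38
[-0.919, 0.272, 0.25] tz 0.38
--
[0.0, -0.0, 0.62] tz -0.0
[0.0, -0.0, 0.62] tz -0.0
--
[ 0.5022 -0.1016]
[ 0.5068 -0.1333]
[ 0.5113 -0.165 ]
[ 0.5159 -0.1966]
```

```bash
python3 -m creep '[{"grip":0,"delta_pos":[0.084,-0.766,-0.218],"rotation":[0,0,0.405]},{"grip":0,"delta_pos":[0.084,-0.766,-0.218],"rotation":[0,0,0.405]},{"grip":0,"delta_pos":[0.084,-0.766,-0.218],"rotation":[0,0,0.405]},{"grip":0,"delta_pos":[0.084,-0.766,-0.218],"rotation":[0,0,0.405]},{"grip":0,"delta_pos":[0.084,-0.766,-0.218],"rotation":[0,0,0.405]}]' 
python3 -m creep '[{"grip":0,"delta_pos":[-0.387,-0.666,-0.218],"rotation":[0,0,0.405]},{"grip":0,"delta_pos":[-0.387,-0.666,-0.218],"rotation":[0,0,0.405]},{"grip":0,"delta_pos":[-0.387,-0.666,-0.218],"rotation":[0,0,0.405]},{"grip":0,"delta_pos":[-0.387,-0.666,-0.218],"rotation":[0,0,0.405]},{"grip":0,"delta_pos":[-0.387,-0.666,-0.218],"rotation":[0,0,0.405]}]' >/dev/null
python3 -m creep '[{"grip":0,"delta_pos":[-0.913,-0.292,0.25],"rotation":[0,0,0.38]},{"grip":0,"delta_pos":[-0.913,-0.292,0.25],"rotation":[0,0,0.38]},{"grip":0,"delta_pos":[-0.913,-0.292,0.25],"rotation":[0,0,0.38]},{"grip":0,"delta_pos":[-0.913,-0.292,0.25],"rotation":[0,0,0.38]},{"grip":0,"delta_pos":[-0.913,-0.292,0.25],"rotation":[0,0,0.38]}]' >/dev/null
python3 -m creep '[{"grip":0,"delta_pos":[-0.919,0.272,0.25],"rotation":[0,0,0.38]},{"grip":0,"delta_pos":[-0.919,0.272,0.25],"rotation":[0,0,0.38]},{"grip":0,"delta_pos":[-0.919,0.272,0.25],"rotation":[0,0,0.38]},{"grip":0,"delta_pos":[-0.919,0.272,0.25],"rotation":[0,0,0.38]},{"grip":0,"delta_pos":[-0.919,0.272,0.25],"rotation":[0,0,0.38]}]'
python3 - <<'E'
from h import *
plan((.477,.1006,.026,-108.4))
s=cam("top"); crop(s,110,140,250,140,3.2,"c5")
E
```

```text
clock: 14.55
tool_pos: [0.6139, -0.1286, 0.1769]
orientation: [180.0, 0.1, -3.9]
force: [-0.3, -0.0, -0.1]
opening: 0.0877
gripper_force: 0.0
clock: 16.05
tool_pos: [0.4774, 0.1021, 0.1492]
orientation: [179.9, -0.1, -108.5]
force: [-0.3, 0.2, 0.8]
opening: 0.0874
gripper_force: 0.0
[0.008, -0.0, 0.616] tz -0.0
[0.008, -0.0, 0.616] tz -0.0
--
```

View pics/c5.png

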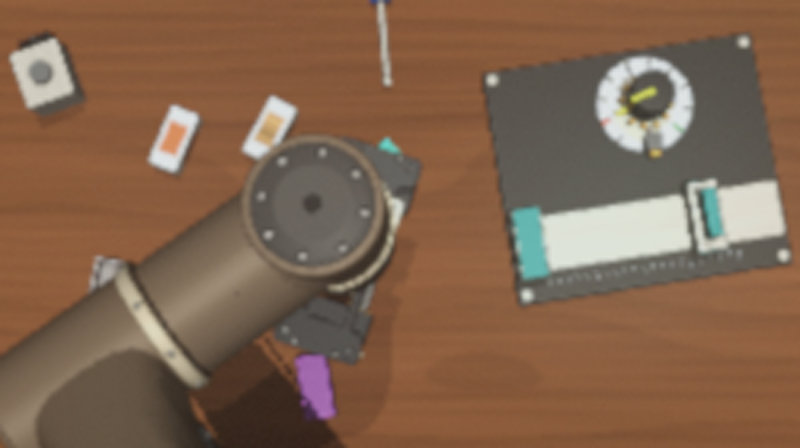

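The top view shows the yellow mark running from the axis (652,95) to (630,102), towards the red 8 tick at (602,120). The collar is at 8, so I pick up the first bar.

```bash
python3 -m creep '[{"grip":0.1,"delta_pos":[0.016,0,0.4],"rotation":[0,0,0]},{"grip":0.1,"delta_pos":[0.016,0,0.8],"rotation":[0,0,0]},{"grip":0.1,"delta_pos":[0.016,0,0.8],"rotation":[0,0,0]}]' 
python3 -m creep '[{"grip":0.1,"delta_pos":[0,0,0.25],"rotation":[0,0,0]},{"grip":0.1,"delta_pos":[0,0,0.43],"rotation":[0,0,0]},{"grip":0.1,"delta_pos":[0,0,0.43],"rotation":[0,0,0]}]' 
python3 -m creep '[{"grip":1,"delta_pos":[0,0,0],"rotation":[0,0,0]},{"grip":1,"delta_pos":[0,0,0],"rotation":[0,0,0]},{"grip":1,"delta_pos":[0,0,0],"rotation":[0,0,0]},{"grip":1,"delta_pos":[0,0,0],"rotation":[0,0,0]},{"grip":1,"delta_pos":[0,0,0],"rotation":[0,0,0]}]' 
python3 -m creep '[{"grip":1,"delta_pos":[0,0,-0.4],"rotation":[0,0,0]},{"grip":1,"delta_pos":[0,0,-0.9],"rotation":[0,0,0]},{"grip":1,"delta_pos":[0,0,-0.9],"rotation":[0,0,0]}]'
python3 - <<'E'
from h import *
x,y=v2w(0,.081); plan((x+.0005,y-.0015,.13,-81.8),(x+.0005,y-.0015,.046,-81.8))
E
```

```text
clock: 16.4
tool_pos: [0.4742, 0.0982, 0.0656]
orientation: [179.6, -0.4, -108.3]
force: [-1.3, -0.1, 0.4]
opening: 0.0792
gripper_force: 0.0
clock: 16.7
tool_pos: [0.4769, 0.0998, 0.0264]
orientation: [179.9, -0.2, -108.3]
force: [-0.2, -0.4, -0.1]
opening: 0.0787
gripper_force: 0.0
clock: 17.2
tool_pos: [0.4783, 0.101, 0.0285]
orientation: [-179.9, 0.1, -108.4]
force: [-0.4, 0.5, 6.9]
opening: 0.0636
gripper_force: 30.0
clock: 17.5
tool_pos: [0.4809, 0.1023, 0.1236]
orientation: [-179.6, 0.4, -108.3]
force: [0.8, 0.8, -1.1]
opening: 0.0637
gripper_force: 30.0
[0.633, -0.287, -0.021] tz -0.098
[0.67, -0.187, -0.021] tz -0.098
[0.691, -0.081, -0.021] tz -0.098
--
[0.0, -0.0, 0.84] tz 0.0
--
```

```bash
python3 -m creep '[{"grip":1,"delta_pos":[0.633,-0.287,-0.02],"rotation":[0,0,-0.098]},{"grip":1,"delta_pos":[0.633,-0.287,-0.02],"rotation":[0,0,-0.098]},{"grip":1,"delta_pos":[0.633,-0.287,-0.02],"rotation":[0,0,-0.098]}]' >/dev/null
python3 -m creep '[{"grip":1,"delta_pos":[0.67,-0.187,-0.02],"rotation":[0,0,-0.098]},{"grip":1,"delta_pos":[0.67,-0.187,-0.02],"rotation":[0,0,-0.098]},{"grip":1,"delta_pos":[0.67,-0.187,-0.02],"rotation":[0,0,-0.098]}]' >/dev/null
python3 -m creep '[{"grip":1,"delta_pos":[0.691,-0.081,-0.02],"rotation":[0,0,-0.098]},{"grip":1,"delta_pos":[0.691,-0.081,-0.02],"rotation":[0,0,-0.098]},{"grip":1,"delta_pos":[0.691,-0.081,-0.02],"rotation":[0,0,-0.098]},{"grip":1,"delta_pos":[0.691,-0.081,-0.02],"rotation":[0,0,-0.098]},{"grip":1,"delta_pos":[0.691,-0.081,-0.02],"rotation":[0,0,-0.098]}]'
python3 - <<'E'
from h import *
x,y=v2w(0,.081); plan((x+.0005,y-.0015,.046,-81.8))
E
```

```text
clock: 18.6
tool_pos: [0.4991, -0.1062, 0.1231]
orientation: [-180.0, 0.0, -82.0]
force: [0.3, -0.2, -1.8]
opening: 0.0638
gripper_force: 30.0
[-0.005, -0.041, 0.771] tz -0.002
--
```

```bash
python3 -m creep '[{"grip":1,"delta_pos":[0,-0.041,0.3],"rotation":[0,0,0]},{"grip":1,"delta_pos":[0,-0.041,0.6],"rotation":[0,0,0]},{"grip":1,"delta_pos":[0,-0.041,0.771],"rotation":[0,0,0]},{"grip":1,"delta_pos":[0,-0.041,0.771],"rotation":[0,0,0]},{"grip":1,"delta_pos":[0,-0.041,0.771],"rotation":[0,0,0]}]' 
python3 -m creep '[{"grip":0.1,"delta_pos":[0,0,0],"rotation":[0,0,0]},{"grip":0.1,"delta_pos":[0,0,0],"rotation":[0,0,0]},{"grip":0.1,"delta_pos":[0,0,0],"rotation":[0,0,0]},{"grip":0.1,"delta_pos":[0,0,0],"rotation":[0,0,0]}]' 
python3 -m creep '[{"grip":0.1,"delta_pos":[0,0,-0.4],"rotation":[0,0,0]},{"grip":0.1,"delta_pos":[0,0,-0.95],"rotation":[0,0,0]},{"grip":0.1,"delta_pos":[0,0,-0.95],"rotation":[0,0,0]}]'
python3 - <<'E'
from h import *
s=cam("top"); bars(s,"BC"); 
plan((.4716,.1984,.15,29.8-90),(.4716,.1984,.026,29.8-90))
E
```

```text
clock: 19.1
tool_pos: [0.5032, -0.1055, 0.0459]
orientation: [180.0, 0.0, -81.9]
force: [-0.2, -0.5, -2.0]
opening: 0.0639
gripper_force: 30.0
clock: 19.5
tool_pos: [0.5035, -0.1063, 0.0465]
orientation: [-179.9, 0.0, -82.0]
force: [-0.2, -0.4, 0.4]
opening: 0.0788
gripper_force: 0.0
clock: 19.8
tool_pos: [0.5066, -0.1064, 0.147]
orientation: [-179.5, -0.1, -81.9]
force: [1.7, -0.3, -0.7]
opening: 0.0788
gripper_force: 0.0
B [0.6211 0.1995] 152.2 [0.065 0.032]
C [0.4862 0.2221] 11.8 [0.018 0.008]
[-0.766, -0.023, -0.012] tz -0.06
[-0.761, -0.095, -0.012] tz -0.06
[-0.748, -0.167, -0.012] tz -0.06
[-0.729, -0.237, -0.012] tz -0.06
--
[0.0, -0.0, 0.62] tz -0.0
[0.0, -0.0, 0.62] tz -0.0
--
```

```bash
python3 -m creep '[{"grip":0.1,"delta_pos":[-0.766,-0.023,-0.012],"rotation":[0,0,-0.06]},{"grip":0.1,"delta_pos":[-0.766,-0.023,-0.012],"rotation":[0,0,-0.06]},{"grip":0.1,"delta_pos":[-0.766,-0.023,-0.012],"rotation":[0,0,-0.06]}]'  >/dev/null
python3 -m creep '[{"grip":0.1,"delta_pos":[-0.761,-0.095,-0.012],"rotation":[0,0,-0.06]},{"grip":0.1,"delta_pos":[-0.761,-0.095,-0.012],"rotation":[0,0,-0.06]},{"grip":0.1,"delta_pos":[-0.761,-0.095,-0.012],"rotation":[0,0,-0.06]}]'  >/dev/null
python3 -m creep '[{"grip":0.1,"delta_pos":[-0.748,-0.167,-0.012],"rotation":[0,0,-0.06]},{"grip":0.1,"delta_pos":[-0.748,-0.167,-0.012],"rotation":[0,0,-0.06]},{"grip":0.1,"delta_pos":[-0.748,-0.167,-0.012],"rotation":[0,0,-0.06]}]'  >/dev/null
python3 -m creep '[{"grip":0.1,"delta_pos":[-0.729,-0.237,-0.012],"rotation":[0,0,-0.06]},{"grip":0.1,"delta_pos":[-0.729,-0.237,-0.012],"rotation":[0,0,-0.06]},{"grip":0.1,"delta_pos":[-0.729,-0.237,-0.012],"rotation":[0,0,-0.06]},{"grip":0.1,"delta_pos":[-0.729,-0.237,-0.012],"rotation":[0,0,-0.06]},{"grip":0.1,"delta_pos":[-0.729,-0.237,-0.012],"rotation":[0,0,-0.06]}]'
python3 - <<'E'
from h import *
plan((.4718,.1984,.026,-60.5))
s=cam("side"); cv2.imwrite(f"pics/s6.png",cv2.resize(s["color"][:,:,::-1],(800,600),interpolation=cv2.INTER_CUBIC))
s=cam("top"); bars(s,"AB")
# bar on bed
q=np.load("vise.npy");p=pix(s,[*v2w(0,.081),.046])
cv2.imwrite("pics/v6.png",cv2.resize(s["color"][180:240,255:365,::-1],None,fx=7,fy=7,interpolation=cv2.INTER_CUBIC))
E
```

```text
clock: 21.25
tool_pos: [0.4694, 0.1971, 0.1453]
orientation: [179.9, -0.0, -60.4]
force: [-0.3, 0.2, 0.1]
opening: 0.0787
gripper_force: 0.0
[0.0, -0.013, 0.596] tz 0.0
[0.0, -0.013, 0.596] tz 0.0
--
A [0.6199 0.2959] 158.3 [0.051 0.032]
B [0.6213 0.1993] 152.0 [0.066 0.032]
```

View pics/s6.png

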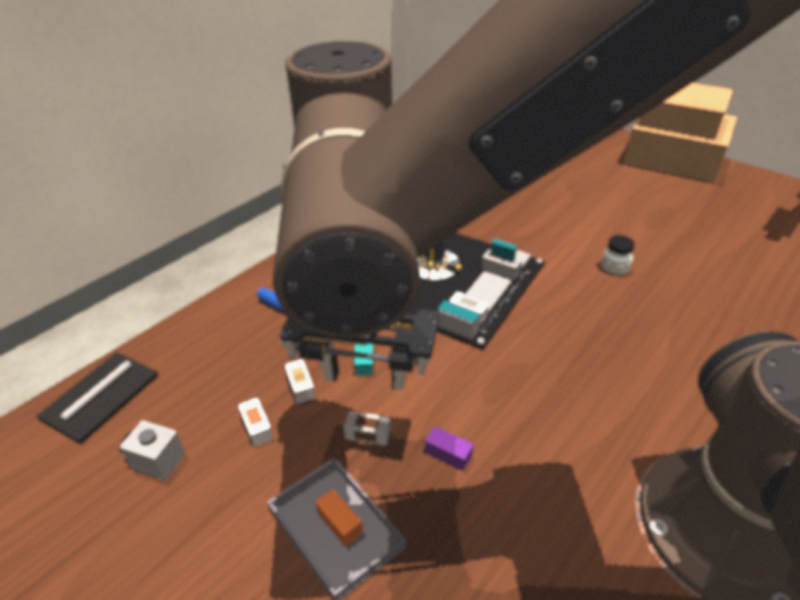

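View pics/v6.png

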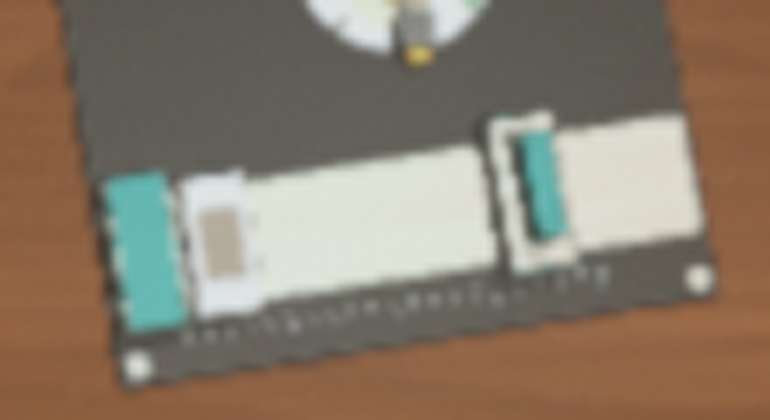

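```bash
python3 -m creep '[{"grip":0.1,"delta_pos":[0,-0.02,0.4],"rotation":[0,0,0]},{"grip":0.1,"delta_pos":[0,-0.02,0.8],"rotation":[0,0,0]},{"grip":0.1,"delta_pos":[0,-0.02,0.8],"rotation":[0,0,0]}]' 
python3 -m creep '[{"grip":0.1,"delta_pos":[0,0,0.25],"rotation":[0,0,0]},{"grip":0.1,"delta_pos":[0,0,0.39],"rotation":[0,0,0]},{"grip":0.1,"delta_pos":[0,0,0.39],"rotation":[0,0,0]}]' 
python3 -m creep '[{"grip":1,"delta_pos":[0,0,0],"rotation":[0,0,0]},{"grip":1,"delta_pos":[0,0,0],"rotation":[0,0,0]},{"grip":1,"delta_pos":[0,0,0],"rotation":[0,0,0]},{"grip":1,"delta_pos":[0,0,0],"rotation":[0,0,0]},{"grip":1,"delta_pos":[0,0,0],"rotation":[0,0,0]}]' 
python3 -m creep '[{"grip":1,"delta_pos":[0,0,-0.4],"rotation":[0,0,0]},{"grip":1,"delta_pos":[0,0,-0.9],"rotation":[0,0,0]},{"grip":1,"delta_pos":[0,0,-0.9],"rotation":[0,0,0]}]'
python3 - <<'E'
from h import *
s=cam("top");q=np.load("vise.npy");c,t=np.cos(q[2]),np.sin(q[2]);R=np.array([[c,-t],[t,c]])
f=lambda u,v,z:(R.T@(world(s,255+(u+.5)/7-.5,180+(v+.5)/7-.5,z)[:2]-q[:2])*1e3).round(1)
print("bar",[f(*p,.046) for p in((183,180),(243,172),(262,303),(199,315))],"win",f(222,243,.046),"anvil",[f(*p,.05) for p in((163,175),(185,322),(107,183),(129,330))])
print("bed edge",f(470,147,.016),f(497,262,.016),f(687,115,.016),f(705,232,.016))
x,y=v2w(0,.047); plan((x,y-.0015,.13,-81.8),(x,y-.0015,.046,-81.8))
E
```

```text
clock: 21.65
tool_pos: [0.4687, 0.1963, 0.0617]
orientation: [179.5, -0.1, -60.5]
force: [-0.8, -0.7, 0.2]
opening: 0.079
gripper_force: 0.0
clock: 21.95
tool_pos: [0.4712, 0.1986, 0.0267]
orientation: [179.9, -0.0, -60.4]
force: [0.1, 0.1, 0.5]
opening: 0.0788
gripper_force: 0.0
clock: 22.45
tool_pos: [0.472, 0.1999, 0.0282]
orientation: [-179.9, 0.0, -60.3]
force: [0.1, -1.0, 7.6]
opening: 0.0639
gripper_force: 29.9
clock: 22.75
tool_pos: [0.4746, 0.2019, 0.1235]
orientation: [-179.4, 0.1, -60.3]
force: [0.9, 1.3, -2.0]
opening: 0.0639
gripper_force: 29.9
bar [array([31.1, 92.3]), array([30.6, 63.9]), array([-31.3,  65.1]), array([-32.4,  95. ])] win [-0.8 79. ] anvil [array([ 34.5, 101.4]), array([-34.9, 102.2]), array([ 34.7, 127.9]), array([-34.6, 128.5])]
bed edge [ 29.3 -48.3] [-27.  -51.6] [  28.8 -153.7] [ -27.9 -152.1]
[0.78, 0.346, -0.024] tz 0.06
[0.809, 0.271, -0.024] tz 0.06
[0.831, 0.195, -0.024] tz 0.06
[0.846, 0.116, -0.024] tz 0.06
--
[-0.0, -0.0, 0.84] tz 0.0
--
```

```bash
python3 -m creep '[{"grip":1,"delta_pos":[0.78,0.346,-0.024],"rotation":[0,0,0.06]},{"grip":1,"delta_pos":[0.78,0.346,-0.024],"rotation":[0,0,0.06]},{"grip":1,"delta_pos":[0.78,0.346,-0.024],"rotation":[0,0,0.06]}]' >/dev/null
python3 -m creep '[{"grip":1,"delta_pos":[0.809,0.271,-0.024],"rotation":[0,0,0.06]},{"grip":1,"delta_pos":[0.809,0.271,-0.024],"rotation":[0,0,0.06]},{"grip":1,"delta_pos":[0.809,0.271,-0.024],"rotation":[0,0,0.06]}]' >/dev/null
python3 -m creep '[{"grip":1,"delta_pos":[0.831,0.195,-0.024],"rotation":[0,0,0.06]},{"grip":1,"delta_pos":[0.831,0.195,-0.024],"rotation":[0,0,0.06]},{"grip":1,"delta_pos":[0.831,0.195,-0.024],"rotation":[0,0,0.06]}]' >/dev/null
python3 -m creep '[{"grip":1,"delta_pos":[0.846,0.116,0],"rotation":[0,0,0.06]},{"grip":1,"delta_pos":[0.846,0.116,0],"rotation":[0,0,0.06]},{"grip":1,"delta_pos":[0.846,0.116,0],"rotation":[0,0,0.06]},{"grip":1,"delta_pos":[0.846,0.116,0],"rotation":[0,0,0.06]},{"grip":1,"delta_pos":[0.846,0.116,0],"rotation":[0,0,0.06]}]'
python3 - <<'E'
from h import *
s=cam("top"); bars(s,"AB"); x,y=v2w(.0005,.0465); plan((x,y,.046,-81.8))
E
```

```text
clock: 24.2
tool_pos: [0.5049, -0.1394, 0.1235]
orientation: [180.0, 0.0, -81.9]
force: [0.1, -0.1, -2.0]
opening: 0.0641
gripper_force: 29.9
A [0.6126 0.2989] 157.9 [0.066 0.032]
B [0.6212 0.1994] 152.2 [0.066 0.032]
[-0.011, -0.031, 0.777] tz -0.001
--
```

```bash
python3 -m creep '[{"grip":1,"delta_pos":[-0.01,-0.031,0.3],"rotation":[0,0,0]},{"grip":1,"delta_pos":[-0.01,-0.031,0.6],"rotation":[0,0,0]},{"grip":1,"delta_pos":[-0.01,-0.031,0.777],"rotation":[0,0,0]},{"grip":1,"delta_pos":[-0.01,-0.031,0.777],"rotation":[0,0,0]},{"grip":1,"delta_pos":[-0.01,-0.031,0.777],"rotation":[0,0,0]}]' 
python3 -m creep '[{"grip":0.1,"delta_pos":[0,0,0],"rotation":[0,0,0]},{"grip":0.1,"delta_pos":[0,0,0],"rotation":[0,0,0]},{"grip":0.1,"delta_pos":[0,0,0],"rotation":[0,0,0]},{"grip":0.1,"delta_pos":[0,0,0],"rotation":[0,0,0]}]' 
python3 -m creep '[{"grip":0.1,"delta_pos":[0,0,-0.4],"rotation":[0,0,0]},{"grip":0.1,"delta_pos":[0,0,-0.95],"rotation":[0,0,0]},{"grip":0.1,"delta_pos":[0,0,-0.95],"rotation":[0,0,0]}]'
python3 - <<'E'
from h import *
s=cam("top"); bars(s,"AB"); 
plan((.6212,.1994,.15,152.2-90),(.6212,.1994,.026,152.2-90))
E
```

```text
clock: 24.75
tool_pos: [0.5082, -0.1381, 0.0463]
orientation: [180.0, -0.0, -81.9]
force: [0.0, -0.4, -1.6]
opening: 0.0637
gripper_force: 29.9
clock: 25.15
tool_pos: [0.5084, -0.1389, 0.0468]
orientation: [-179.9, -0.0, -82.0]
force: [-0.0, -0.8, 1.0]
opening: 0.0785
gripper_force: 0.0
clock: 25.45
tool_pos: [0.5115, -0.1392, 0.1474]
orientation: [-179.5, -0.1, -81.9]
force: [1.3, 0.2, -0.9]
opening: 0.0788
gripper_force: 0.0
A [0.6126 0.2989] 157.9 [0.066 0.032]
B [0.6212 0.1995] 152.2 [0.066 0.032]
[-0.799, -0.393, -0.011] tz 0.1
[-0.85, -0.263, -0.011] tz 0.1
[-0.881, -0.128, -0.011] tz 0.1
[-0.89, 0.011, -0.011] tz 0.1
--
[0.0, 0.0, 0.62] tz -0.0
[0.0, 0.0, 0.62] tz -0.0
--
```

```bash
python3 -m creep '[{"grip":0.1,"delta_pos":[-0.799,-0.393,-0.011],"rotation":[0,0,0.1]},{"grip":0.1,"delta_pos":[-0.799,-0.393,-0.011],"rotation":[0,0,0.1]},{"grip":0.1,"delta_pos":[-0.799,-0.393,-0.011],"rotation":[0,0,0.1]}]' >/dev/null
python3 -m creep '[{"grip":0.1,"delta_pos":[-0.85,-0.263,-0.011],"rotation":[0,0,0.1]},{"grip":0.1,"delta_pos":[-0.85,-0.263,-0.011],"rotation":[0,0,0.1]},{"grip":0.1,"delta_pos":[-0.85,-0.263,-0.011],"rotation":[0,0,0.1]}]' >/dev/null
python3 -m creep '[{"grip":0.1,"delta_pos":[-0.881,-0.128,-0.011],"rotation":[0,0,0.1]},{"grip":0.1,"delta_pos":[-0.881,-0.128,-0.011],"rotation":[0,0,0.1]},{"grip":0.1,"delta_pos":[-0.881,-0.128,-0.011],"rotation":[0,0,0.1]}]' >/dev/null
python3 -m creep '[{"grip":0.1,"delta_pos":[-0.89,0.011,-0.011],"rotation":[0,0,0.1]},{"grip":0.1,"delta_pos":[-0.89,0.011,-0.011],"rotation":[0,0,0.1]},{"grip":0.1,"delta_pos":[-0.89,0.011,-0.011],"rotation":[0,0,0.1]},{"grip":0.1,"delta_pos":[-0.89,0.011,-0.011],"rotation":[0,0,0.1]},{"grip":0.1,"delta_pos":[-0.89,0.011,-0.011],"rotation":[0,0,0.1]}]'
python3 - <<'E'
from h import *
plan((.6212,.1994,.026,-117.8))
s=cam("side"); p=(pix(s,[.6212,.1994,.03])); print(p)
i=s["color"]; print(i[int(p[1])-1:int(p[1])+2,int(p[0])-1:int(p[0])+2].mean((0,1)))
E
```

```text
clock: 26.9
tool_pos: [0.6185, 0.1981, 0.1449]
orientation: [179.9, -0.1, -118.0]
force: [-0.1, -0.7, 0.9]
opening: 0.0788
gripper_force: 0.0
[-0.012, -0.009, 0.595] tz -0.001
[-0.012, -0.009, 0.595] tz -0.001
--
[190.24044284 240.2565797 ]
[96.66666667 73.88888889 53.11111111]
```

```bash
python3 -m creep '[{"grip":0.1,"delta_pos":[-0.024,-0.018,0.4],"rotation":[0,0,0]},{"grip":0.1,"delta_pos":[-0.024,-0.018,0.8],"rotation":[0,0,0]},{"grip":0.1,"delta_pos":[-0.024,-0.018,0.8],"rotation":[0,0,0]}]' 
python3 -m creep '[{"grip":0.1,"delta_pos":[0,0,0.25],"rotation":[0,0,0]},{"grip":0.1,"delta_pos":[0,0,0.39],"rotation":[0,0,0]},{"grip":0.1,"delta_pos":[0,0,0.39],"rotation":[0,0,0]}]' 
python3 -m creep '[{"grip":1,"delta_pos":[0,0,0],"rotation":[0,0,0]},{"grip":1,"delta_pos":[0,0,0],"rotation":[0,0,0]},{"grip":1,"delta_pos":[0,0,0],"rotation":[0,0,0]},{"grip":1,"delta_pos":[0,0,0],"rotation":[0,0,0]},{"grip":1,"delta_pos":[0,0,0],"rotation":[0,0,0]}]' 
python3 -m creep '[{"grip":1,"delta_pos":[0,0,-0.4],"rotation":[0,0,0]},{"grip":1,"delta_pos":[0,0,-0.9],"rotation":[0,0,0]},{"grip":1,"delta_pos":[0,0,-0.9],"rotation":[0,0,0]}]'
python3 - <<'E'
from h import *
x,y=v2w(.0005,.0142); plan((x,y,.13,-81.8),(x,y,.046,-81.8))
s=cam("top"); cv2.imwrite("pics/v7.png",cv2.resize(s["color"][180:240,255:365,::-1],None,fx=7,fy=7,interpolation=cv2.INTER_CUBIC))
E
```

```text
clock: 27.25
tool_pos: [0.6183, 0.1976, 0.0606]
orientation: [179.7, -0.4, -118.1]
force: [-0.5, -0.6, -0.7]
opening: 0.079
gripper_force: 0.0
clock: 27.55
tool_pos: [0.6211, 0.1997, 0.0259]
orientation: [179.9, -0.1, -118.0]
force: [0.1, -0.3, 0.6]
opening: 0.0788
gripper_force: 0.0
clock: 28.05
tool_pos: [0.6227, 0.2011, 0.0282]
orientation: [-179.9, 0.1, -117.9]
force: [0.1, -0.2, 6.2]
opening: 0.064
gripper_force: 30.0
clock: 28.35
tool_pos: [0.6257, 0.2025, 0.1243]
orientation: [-179.6, 0.5, -117.9]
force: [1.2, 0.8, -0.8]
opening: 0.064
gripper_force: 30.0
[0.955, -0.185, -0.014] tz -0.1
[0.972, -0.033, -0.014] tz -0.1
[0.965, 0.12, -0.014] tz -0.1
[0.934, 0.27, -0.014] tz -0.1
--
[-0.0, 0.0, 0.84] tz -0.0
--
```

View pics/v7.png

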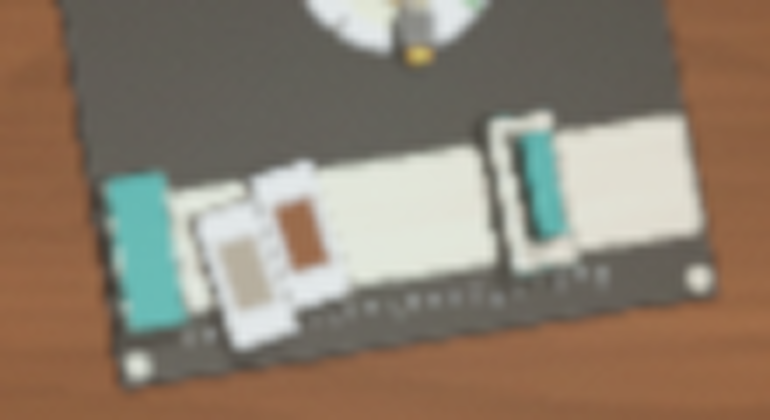

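The view shows bar D knocked out of place on the bed, centred at (246,273), and bar C slightly turned at (302,234). I'll work out both poses before putting down the bar I'm holding.

Run:
```python
from h import *
s=cam("top");q=np.load("vise.npy");c,t=np.cos(q[2]),np.sin(q[2]);R=np.array([[c,-t],[t,c]])
f=lambda u,v,z:(R.T@(world(s,255+(u+.5)/7-.5,180+(v+.5)/7-.5,z)[:2]-q[:2])*1e3).round(1)
for n,P in(("C",((253,176),(314,164),(347,290),(285,305))),("D",((198,210),(253,198),(298,325),(237,349)))):
    w=[f(*p,.046) for p in P]; e=w[0]-w[3]; print(n,w,np.mean(w,0),np.degrees(np.arctan2(e[1],e[0])))
print("windows",f(302,234,.046),f(245,272,.046))
a=f(275,203,.046)-f(303,270,.046);b=f(218,240,.046)-f(245,309,.046);print(np.degrees(np.arctan2(a[1],a[0])),np.degrees(np.arctan2(b[1],b[0])))
```

```text
C [array([28.1, 59.6]), array([29.3, 30.4]), array([-31.3,  25. ]), array([-33.8,  54.7])] [-1.925 42.425] 4.526092006664238
D [array([16.2, 87.6]), array([17.8, 61.3]), array([-43.9,  50.2]), array([-50.7,  80.1])] [-15.15  69.8 ] 6.396585211472206
windows [-2.3 41.4] [-15.8  70.6]
13.298570330494275 12.025279609635314
```

```bash
python3 -m creep '[{"grip":1,"delta_pos":[0.955,-0.185,-0.014],"rotation":[0,0,-0.1]},{"grip":1,"delta_pos":[0.955,-0.185,-0.014],"rotation":[0,0,-0.1]},{"grip":1,"delta_pos":[0.955,-0.185,-0.014],"rotation":[0,0,-0.1]}]' >/dev/null
python3 -m creep '[{"grip":1,"delta_pos":[0.972,-0.033,-0.014],"rotation":[0,0,-0.1]},{"grip":1,"delta_pos":[0.972,-0.033,-0.014],"rotation":[0,0,-0.1]},{"grip":1,"delta_pos":[0.972,-0.033,-0.014],"rotation":[0,0,-0.1]}]' >/dev/null
python3 -m creep '[{"grip":1,"delta_pos":[0.965,0.12,-0.014],"rotation":[0,0,-0.1]},{"grip":1,"delta_pos":[0.965,0.12,-0.014],"rotation":[0,0,-0.1]},{"grip":1,"delta_pos":[0.965,0.12,-0.014],"rotation":[0,0,-0.1]}]' >/dev/null
python3 -m creep '[{"grip":1,"delta_pos":[0.934,0.27,-0.014],"rotation":[0,0,-0.1]},{"grip":1,"delta_pos":[0.934,0.27,-0.014],"rotation":[0,0,-0.1]},{"grip":1,"delta_pos":[0.934,0.27,-0.014],"rotation":[0,0,-0.1]},{"grip":1,"delta_pos":[0.934,0.27,-0.014],"rotation":[0,0,-0.1]},{"grip":1,"delta_pos":[0.934,0.27,-0.014],"rotation":[0,0,-0.1]}]'
python3 - <<'E'
from h import *
x,y=v2w(.0005,.006); plan((x,y,.046,-81.8))
E
```

```text
clock: 29.85
tool_pos: [0.508, -0.1708, 0.1216]
orientation: [179.9, 0.0, -82.0]
force: [0.3, 0.4, -2.2]
opening: 0.0635
gripper_force: 30.0
[0.077, -0.047, 0.756] tz -0.002
--
```

```bash
python3 -m creep '[{"grip":1,"delta_pos":[0.077,-0.047,0.2],"rotation":[0,0,0]},{"grip":1,"delta_pos":[0.077,-0.047,0.5],"rotation":[0,0,0]},{"grip":1,"delta_pos":[0.077,-0.047,0.756],"rotation":[0,0,0]},{"grip":1,"delta_pos":[0.077,-0.047,0.756],"rotation":[0,0,0]},{"grip":1,"delta_pos":[0.077,-0.047,0.756],"rotation":[0,0,0]}]' 
python3 -m creep '[{"grip":0.1,"delta_pos":[0,0,0],"rotation":[0,0,0]},{"grip":0.1,"delta_pos":[0,0,0],"rotation":[0,0,0]},{"grip":0.1,"delta_pos":[0,0,0],"rotation":[0,0,0]},{"grip":0.1,"delta_pos":[0,0,0],"rotation":[0,0,0]}]' 
python3 -m creep '[{"grip":0.1,"delta_pos":[0,0,-0.4],"rotation":[0,0,0]},{"grip":0.1,"delta_pos":[0,0,-0.95],"rotation":[0,0,0]},{"grip":0.1,"delta_pos":[0,0,-0.95],"rotation":[0,0,0]},{"grip":0.1,"delta_pos":[0,0,-0.95],"rotation":[0,0,0]}]'
python3 - <<'E'
from h import *
x,y=v2w(-.0155,.070); plan((x,y,.11,-75.3)); print(x,y)
E
```

```text
clock: 30.35
tool_pos: [0.5138, -0.1773, 0.0464]
orientation: [179.9, 0.0, -81.9]
force: [0.1, -0.5, -1.1]
opening: 0.0637
gripper_force: 30.0
clock: 30.75
tool_pos: [0.5141, -0.1783, 0.0473]
orientation: [-179.9, -0.0, -82.0]
force: [-0.4, 0.4, -0.3]
opening: 0.0784
gripper_force: 0.0
clock: 31.15
tool_pos: [0.5149, -0.1783, 0.1439]
orientation: [-179.7, -0.0, -82.0]
force: [0.4, 0.5, -0.5]
opening: 0.0786
gripper_force: 0.0
[-0.647, 0.173, 0.339] tz -0.074
--
0.4887344921526872 -0.11669625775531337
```

```bash
python3 -m creep '[{"grip":0.1,"delta_pos":[-0.647,0.173,0],"rotation":[0,0,-0.074]},{"grip":0.1,"delta_pos":[-0.647,0.173,0.3],"rotation":[0,0,-0.074]},{"grip":0.1,"delta_pos":[-0.647,0.173,0.34],"rotation":[0,0,-0.074]},{"grip":0.1,"delta_pos":[-0.647,0.173,0.34],"rotation":[0,0,-0.074]},{"grip":0.1,"delta_pos":[-0.647,0.173,0.34],"rotation":[0,0,-0.074]}]'
python3 - <<'E'
from h import *
plan((.4887,-.1167,.045,-75.3))
s=cam("side"); crop(s,270,150,80,60,10,"s8")
E
```

```text
clock: 31.65
tool_pos: [0.488, -0.117, 0.1076]
orientation: [180.0, -0.0, -75.3]
force: [-0.2, -1.0, -1.1]
opening: 0.0788
gripper_force: 0.0
[-0.001, -0.008, 0.626] tz 0.0
--
```

View pics/s8.png

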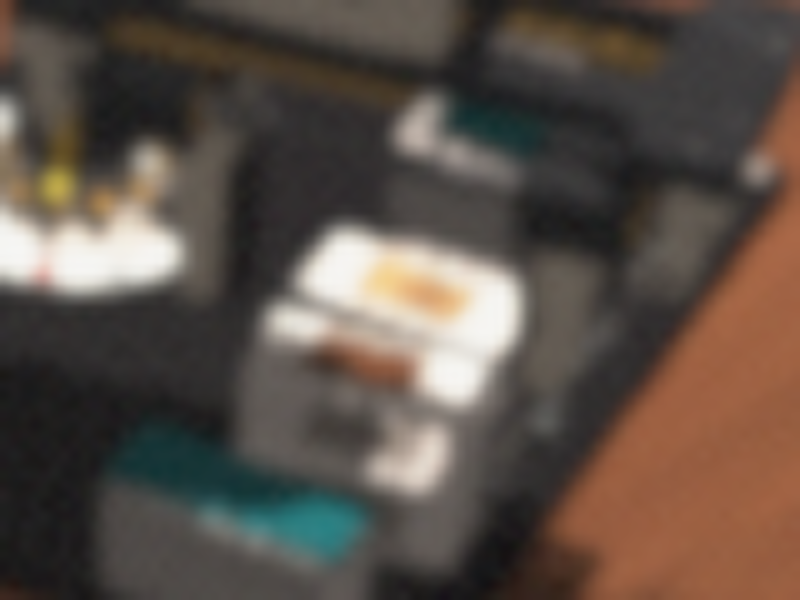

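```bash
python3 -m creep '[{"grip":0.1,"delta_pos":[0,-0.008,0.3],"rotation":[0,0,0]},{"grip":0.1,"delta_pos":[0,-0.008,0.62],"rotation":[0,0,0]},{"grip":0.1,"delta_pos":[0,-0.008,0.62],"rotation":[0,0,0]},{"grip":0.1,"delta_pos":[0,-0.008,0.62],"rotation":[0,0,0]}]' 
python3 -m creep '[{"grip":1,"delta_pos":[0,0,0],"rotation":[0,0,0]},{"grip":1,"delta_pos":[0,0,0],"rotation":[0,0,0]},{"grip":1,"delta_pos":[0,0,0],"rotation":[0,0,0]},{"grip":1,"delta_pos":[0,0,0],"rotation":[0,0,0]},{"grip":1,"delta_pos":[0,0,0],"rotation":[0,0,0]}]' 
python3 -m creep '[{"grip":1,"delta_pos":[0,0,-0.4],"rotation":[0,0,0]},{"grip":1,"delta_pos":[0,0,-0.6],"rotation":[0,0,0]},{"grip":1,"delta_pos":[0,0,-0.6],"rotation":[0,0,0]},{"grip":1,"delta_pos":[0,0,-0.6],"rotation":[0,0,0]}]'
python3 - <<'E'
from h import *
x,y=v2w(.0005,.080); plan((x,y,.106,-81.8),(x,y,.046,-81.8))
E
```

```text
clock: 32.1
tool_pos: [0.4886, -0.1169, 0.046]
orientation: [179.9, -0.0, -75.3]
force: [0.1, 0.6, 1.5]
opening: 0.0789
gripper_force: 0.0
clock: 32.6
tool_pos: [0.4892, -0.1164, 0.047]
orientation: [-179.9, -0.0, -75.3]
force: [-1.3, -0.2, 7.7]
opening: 0.0642
gripper_force: 29.7
clock: 33.0
tool_pos: [0.4882, -0.1162, 0.106]
orientation: [-179.9, 0.0, -75.3]
force: [-0.1, -0.2, -1.9]
opening: 0.064
gripper_force: 29.7
[-0.076, -0.174, -0.0] tz 0.072
--
[0.0, -0.0, 0.6] tz -0.0
--
```

```bash
python3 -m creep '[{"grip":1,"delta_pos":[-0.076,-0.174,0],"rotation":[0,0,0.072]},{"grip":1,"delta_pos":[-0.076,-0.174,0],"rotation":[0,0,0.072]},{"grip":1,"delta_pos":[-0.076,-0.174,0],"rotation":[0,0,0.072]},{"grip":1,"delta_pos":[-0.076,-0.174,0],"rotation":[0,0,0.072]}]' 
python3 -m creep '[{"grip":1,"delta_pos":[0,0,0.2],"rotation":[0,0,0]},{"grip":1,"delta_pos":[0,0,0.4],"rotation":[0,0,0]},{"grip":1,"delta_pos":[0,0,0.59],"rotation":[0,0,0]},{"grip":1,"delta_pos":[0,0,0.59],"rotation":[0,0,0]},{"grip":1,"delta_pos":[0,0,0.59],"rotation":[0,0,0]}]' 
python3 -m creep '[{"grip":0.1,"delta_pos":[0,0,0],"rotation":[0,0,0]},{"grip":0.1,"delta_pos":[0,0,0],"rotation":[0,0,0]},{"grip":0.1,"delta_pos":[0,0,0],"rotation":[0,0,0]},{"grip":0.1,"delta_pos":[0,0,0],"rotation":[0,0,0]}]' 
python3 -m creep '[{"grip":0.1,"delta_pos":[0,0,-0.4],"rotation":[0,0,0]},{"grip":0.1,"delta_pos":[0,0,-0.7],"rotation":[0,0,0]},{"grip":0.1,"delta_pos":[0,0,-0.7],"rotation":[0,0,0]},{"grip":0.1,"delta_pos":[0,0,-0.7],"rotation":[0,0,0]}]'
python3 - <<'E'
from h import *
x,y=v2w(-.002,.042); plan((x,y,.115,-77.3),(x,y,.046,-77.3))
E
```

```text
clock: 33.4
tool_pos: [0.5022, -0.1048, 0.1047]
orientation: [179.9, 0.0, -81.7]
force: [-0.2, 0.1, -2.2]
opening: 0.0639
gripper_force: 29.7
clock: 33.9
tool_pos: [0.5025, -0.1049, 0.0462]
orientation: [179.9, 0.0, -81.8]
force: [-0.4, 0.7, -1.9]
opening: 0.0643
gripper_force: 29.9
clock: 34.3
tool_pos: [0.5034, -0.1046, 0.047]
orientation: [-180.0, 0.0, -81.8]
force: [-0.3, -0.0, 0.1]
opening: 0.0789
gripper_force: 0.0
clock: 34.7
tool_pos: [0.5036, -0.1045, 0.1175]
orientation: [-179.9, 0.0, -81.8]
force: [0.2, 0.4, -0.6]
opening: 0.0789
gripper_force: 0.0
[0.379, 0.03, 0.025] tz -0.05
--
[0.0, -0.0, 0.69] tz -0.0
--
```

```bash
python3 -m creep '[{"grip":0.1,"delta_pos":[0.379,0.03,0.025],"rotation":[0,0,-0.05]},{"grip":0.1,"delta_pos":[0.379,0.03,0.025],"rotation":[0,0,-0.05]},{"grip":0.1,"delta_pos":[0.379,0.03,0.4],"rotation":[0,0,-0.05]},{"grip":0.1,"delta_pos":[0.379,0.03,0.715],"rotation":[0,0,-0.05]},{"grip":0.1,"delta_pos":[0.379,0.03,0.715],"rotation":[0,0,-0.05]}]' 
python3 -m creep '[{"grip":1,"delta_pos":[0,0,0],"rotation":[0,0,0]},{"grip":1,"delta_pos":[0,0,0],"rotation":[0,0,0]},{"grip":1,"delta_pos":[0,0,0],"rotation":[0,0,0]},{"grip":1,"delta_pos":[0,0,0],"rotation":[0,0,0]},{"grip":1,"delta_pos":[0,0,0],"rotation":[0,0,0]}]' 
python3 -m creep '[{"grip":1,"delta_pos":[0,0,-0.1],"rotation":[0,0,0]},{"grip":1,"delta_pos":[0,0,-0.1],"rotation":[0,0,0]},{"grip":1,"delta_pos":[0,0,-0.1],"rotation":[0,0,0]}]'
python3 - <<'E'
from h import *
x,y=v2w(.0005,.047); plan((x,y,.056,-81.8),(x,y,.046,-81.8))
E
```

```text
clock: 35.2
tool_pos: [0.5018, -0.1427, 0.0408]
orientation: [179.5, 0.1, -77.4]
force: [-1.4, -0.1, -0.0]
opening: 0.079
gripper_force: 0.0
clock: 35.7
tool_pos: [0.5066, -0.1424, 0.0464]
orientation: [-179.9, -0.0, -77.3]
force: [-1.1, 2.6, 6.5]
opening: 0.0646
gripper_force: 29.5
clock: 36.0
tool_pos: [0.5057, -0.1426, 0.0555]
orientation: [-180.0, 0.0, -77.3]
force: [-0.5, -0.5, -1.8]
opening: 0.0644
gripper_force: 29.5
[-0.048, -0.033, -0.005] tz 0.05
--
[0.0, -0.0, 0.1] tz -0.0
--
```

```bash
python3 -m creep '[{"grip":1,"delta_pos":[-0.048,-0.033,0],"rotation":[0,0,0.05]},{"grip":1,"delta_pos":[-0.048,-0.033,0],"rotation":[0,0,0.05]},{"grip":1,"delta_pos":[-0.048,-0.033,0],"rotation":[0,0,0.05]},{"grip":1,"delta_pos":[-0.048,-0.033,0.09],"rotation":[0,0,0.05]},{"grip":1,"delta_pos":[-0.048,-0.033,0.09],"rotation":[0,0,0.05]}]' 
python3 -m creep '[{"grip":0.1,"delta_pos":[0,0,0],"rotation":[0,0,0]},{"grip":0.1,"delta_pos":[0,0,0],"rotation":[0,0,0]},{"grip":0.1,"delta_pos":[0,0,0],"rotation":[0,0,0]},{"grip":0.1,"delta_pos":[0,0,0],"rotation":[0,0,0]}]' 
python3 -m creep '[{"grip":0.1,"delta_pos":[0,0,-0.4],"rotation":[0,0,0]},{"grip":0.1,"delta_pos":[0,0,-0.8],"rotation":[0,0,0]},{"grip":0.1,"delta_pos":[0,0,-0.8],"rotation":[0,0,0]},{"grip":0.1,"delta_pos":[0,0,-0.8],"rotation":[0,0,0]}]'
python3 - <<'E'
from h import *
x,y=v2w(.0005,.006); plan((x,y,.115,-81.8),(x,y,.046,-81.8))
E
```

```text
clock: 36.5
tool_pos: [0.5083, -0.1373, 0.0458]
orientation: [-180.0, -0.0, -81.7]
force: [1.1, 0.0, -0.2]
opening: 0.0645
gripper_force: 29.6
clock: 36.9
tool_pos: [0.5077, -0.1372, 0.0461]
orientation: [180.0, 0.0, -81.8]
force: [0.5, -0.3, -0.2]
opening: 0.0783
gripper_force: 0.0
clock: 37.3
tool_pos: [0.5083, -0.1371, 0.1272]
orientation: [-179.8, 0.0, -81.8]
force: [-0.3, 0.4, -0.7]
opening: 0.0789
gripper_force: 0.0
[0.41, 0.005, 0.122] tz 0.0
--
[0.0, -0.0, 0.69] tz -0.0
--
```

```bash
python3 -m creep '[{"grip":0.1,"delta_pos":[0.41,0.005,0.122],"rotation":[0,0,0]},{"grip":0.1,"delta_pos":[0.41,0.005,0.122],"rotation":[0,0,0]},{"grip":0.1,"delta_pos":[0.41,0.005,0.5],"rotation":[0,0,0]},{"grip":0.1,"delta_pos":[0.41,0.005,0.8],"rotation":[0,0,0]},{"grip":0.1,"delta_pos":[0.41,0.005,0.8],"rotation":[0,0,0]}]' 
python3 -m creep '[{"grip":1,"delta_pos":[0,0,0],"rotation":[0,0,0]},{"grip":1,"delta_pos":[0,0,0],"rotation":[0,0,0]},{"grip":1,"delta_pos":[0,0,0],"rotation":[0,0,0]},{"grip":1,"delta_pos":[0,0,0],"rotation":[0,0,0]},{"grip":1,"delta_pos":[0,0,0],"rotation":[0,0,0]}]' 
python3 -m creep '[{"grip":1,"delta_pos":[0,0,-0.1],"rotation":[0,0,0]},{"grip":1,"delta_pos":[0,0,-0.1],"rotation":[0,0,0]},{"grip":1,"delta_pos":[-0.085,0,-0.1],"rotation":[0,0,0]},{"grip":1,"delta_pos":[-0.085,0,-0.05],"rotation":[0,0,0]},{"grip":1,"delta_pos":[-0.085,0,-0.005],"rotation":[0,0,0]}]' 
python3 -m creep '[{"grip":1,"delta_pos":[0,0,0],"rotation":[0,0,0]},{"grip":0.1,"delta_pos":[0,0,0],"rotation":[0,0,0]},{"grip":0.1,"delta_pos":[0,0,0],"rotation":[0,0,0]},{"grip":0.1,"delta_pos":[0,0,0],"rotation":[0,0,0]},{"grip":0.1,"delta_pos":[0,0,0],"rotation":[0,0,0]}]' 
python3 -m creep '[{"grip":0.1,"delta_pos":[0,0,-0.4],"rotation":[0,0,0]},{"grip":0.1,"delta_pos":[0,0,-0.95],"rotation":[0,0,0]},{"grip":0.1,"delta_pos":[0,0,-0.95],"rotation":[0,0,0]},{"grip":0.1,"delta_pos":[0,0,-0.95],"rotation":[0,0,0]}]'
python3 - <<'E'
from h import *
s=cam("top"); bars(s,"A"); plan((.6126,.2989,.15,158-90))
E
```

```text
clock: 37.8
tool_pos: [0.5093, -0.1777, 0.0417]
orientation: [179.5, 0.1, -81.9]
force: [-1.2, -0.8, 1.2]
opening: 0.0792
gripper_force: 0.0
clock: 38.3
tool_pos: [0.5142, -0.1777, 0.0475]
orientation: [-179.9, -0.0, -81.7]
force: [-0.5, 1.3, 7.1]
opening: 0.0638
gripper_force: 30.0
clock: 38.8
tool_pos: [0.5118, -0.1691, 0.0468]
orientation: [180.0, -0.0, -81.7]
force: [-12.9, 6.7, 44.5]
opening: 0.0637
gripper_force: 30.0
clock: 39.3
tool_pos: [0.5119, -0.1694, 0.0464]
orientation: [180.0, 0.0, -81.8]
force: [-0.9, -0.0, -0.4]
opening: 0.0785
gripper_force: 0.0
clock: 39.7
tool_pos: [0.5131, -0.1694, 0.1435]
orientation: [-179.8, -0.0, -81.8]
force: [0.1, 0.9, -0.5]
opening: 0.079
gripper_force: 0.0
A [0.6125 0.2989] 157.9 [0.066 0.032]
[-0.898, -0.333, -0.016] tz 0.067
[-0.928, -0.237, -0.016] tz 0.067
[-0.948, -0.138, -0.016] tz 0.067
[-0.957, -0.037, -0.016] tz 0.067
[-0.956, 0.064, -0.016] tz 0.067
--
```

```bash
python3 -m creep '[{"grip":0.1,"delta_pos":[-0.898,-0.333,-0.016],"rotation":[0,0,0.067]},{"grip":0.1,"delta_pos":[-0.898,-0.333,-0.016],"rotation":[0,0,0.067]},{"grip":0.1,"delta_pos":[-0.898,-0.333,-0.016],"rotation":[0,0,0.067]}]' >/dev/null
python3 -m creep '[{"grip":0.1,"delta_pos":[-0.928,-0.237,-0.016],"rotation":[0,0,0.067]},{"grip":0.1,"delta_pos":[-0.928,-0.237,-0.016],"rotation":[0,0,0.067]},{"grip":0.1,"delta_pos":[-0.928,-0.237,-0.016],"rotation":[0,0,0.067]}]' >/dev/null
python3 -m creep '[{"grip":0.1,"delta_pos":[-0.948,-0.138,-0.016],"rotation":[0,0,0.067]},{"grip":0.1,"delta_pos":[-0.948,-0.138,-0.016],"rotation":[0,0,0.067]},{"grip":0.1,"delta_pos":[-0.948,-0.138,-0.016],"rotation":[0,0,0.067]}]' >/dev/null
python3 -m creep '[{"grip":0.1,"delta_pos":[-0.957,-0.037,-0.016],"rotation":[0,0,0.067]},{"grip":0.1,"delta_pos":[-0.957,-0.037,-0.016],"rotation":[0,0,0.067]},{"grip":0.1,"delta_pos":[-0.957,-0.037,-0.016],"rotation":[0,0,0.067]}]' >/dev/null
python3 -m creep '[{"grip":0.1,"delta_pos":[-0.956,0.064,-0.016],"rotation":[0,0,0.067]},{"grip":0.1,"delta_pos":[-0.956,0.064,-0.016],"rotation":[0,0,0.067]},{"grip":0.1,"delta_pos":[-0.956,0.064,-0.016],"rotation":[0,0,0.067]},{"grip":0.1,"delta_pos":[-0.956,0.064,-0.016],"rotation":[0,0,0.067]},{"grip":0.1,"delta_pos":[-0.956,0.064,-0.016],"rotation":[0,0,0.067]}]'
python3 - <<'E'
from h import *
plan((.6126,.2989,.026,-112))
s=cam("top"); cv2.imwrite("pics/v9.png",cv2.resize(s["color"][180:240,255:365,::-1],None,fx=7,fy=7,interpolation=cv2.INTER_CUBIC))
E
```

```text
clock: 41.45
tool_pos: [0.6118, 0.2974, 0.1482]
orientation: [179.9, -0.1, -111.9]
force: [-0.2, 0.5, 0.2]
opening: 0.0788
gripper_force: 0.0
[-0.008, -0.001, 0.611] tz 0.0
[-0.008, -0.001, 0.611] tz 0.0
--
```

View pics/v9.png

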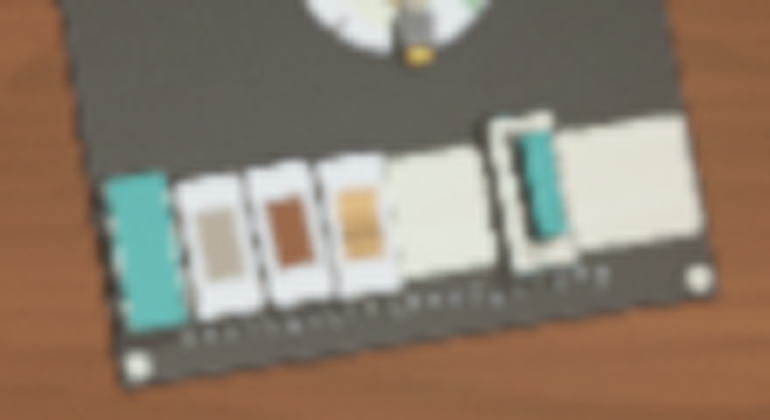

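The three bars now lie neatly on the bed at (220,243), (291,233) and (362,222), and the space at (440,210) is free for bar A.

```bash
python3 -m creep '[{"grip":0.1,"delta_pos":[-0.016,0,0.4],"rotation":[0,0,0]},{"grip":0.1,"delta_pos":[-0.016,0,0.8],"rotation":[0,0,0]},{"grip":0.1,"delta_pos":[-0.016,0,0.8],"rotation":[0,0,0]}]' 
python3 -m creep '[{"grip":0.1,"delta_pos":[0,0,0.25],"rotation":[0,0,0]},{"grip":0.1,"delta_pos":[0,0,0.41],"rotation":[0,0,0]},{"grip":0.1,"delta_pos":[0,0,0.41],"rotation":[0,0,0]}]' 
python3 -m creep '[{"grip":1,"delta_pos":[0,0,0],"rotation":[0,0,0]},{"grip":1,"delta_pos":[0,0,0],"rotation":[0,0,0]},{"grip":1,"delta_pos":[0,0,0],"rotation":[0,0,0]},{"grip":1,"delta_pos":[0,0,0],"rotation":[0,0,0]},{"grip":1,"delta_pos":[0,0,0],"rotation":[0,0,0]}]' 
python3 -m creep '[{"grip":1,"delta_pos":[0,0,-0.4],"rotation":[0,0,0]},{"grip":1,"delta_pos":[0,0,-0.9],"rotation":[0,0,0]},{"grip":1,"delta_pos":[0,0,-0.9],"rotation":[0,0,0]}]'
python3 - <<'E'
from h import *
x,y=v2w(.0005,-.0195); plan((x,y,.13,-81.8))
s=cam("top");q=np.load("vise.npy");c,t=np.cos(q[2]),np.sin(q[2]);R=np.array([[c,-t],[t,c]])
f=lambda u,v,z:(R.T@(world(s,255+(u+.5)/7-.5,180+(v+.5)/7-.5,z)[:2]-q[:2])*1e3).round(1)
print([f(*p,.046) for p in((220,243),(291,233),(362,222),(381,154),(401,288))],[f(*p,.05) for p in((491,120),(514,270))],f(538,132,.084),f(560,236,.084))
E
```

```text
clock: 41.8
tool_pos: [0.6097, 0.2967, 0.0642]
orientation: [179.7, -0.5, -112.1]
force: [-1.1, -0.4, -0.3]
opening: 0.0785
gripper_force: 0.0
clock: 42.1
tool_pos: [0.6121, 0.2991, 0.0275]
orientation: [179.9, -0.2, -112.0]
force: [-1.0, -0.7, -0.4]
opening: 0.0792
gripper_force: 0.0
clock: 42.6
tool_pos: [0.6137, 0.3009, 0.0302]
orientation: [-179.9, 0.1, -111.9]
force: [-0.8, -0.3, 5.0]
opening: 0.0636
gripper_force: 30.0
clock: 42.9
tool_pos: [0.6165, 0.3027, 0.1267]
orientation: [-179.6, 0.6, -111.8]
force: [1.1, 0.8, -1.7]
opening: 0.064
gripper_force: 30.0
[0.844, -0.16, -0.006] tz -0.056
[0.855, -0.086, -0.006] tz -0.056
[0.859, -0.011, -0.006] tz -0.056
[0.857, 0.064, -0.006] tz -0.056
[0.848, 0.139, -0.006] tz -0.056
[0.832, 0.212, -0.006] tz -0.056
--
[array([-0.7, 79.9]), array([-1.1, 46.4]), array([-1. , 12.8]), array([29.2, -1.4]), array([-34.2,  -0.1])] [array([ 36.9, -54.4]), array([-34.1, -52.9])] [ 24.5 -68.6] [-24.1 -70.2]
```

```bash
python3 -m creep '[{"grip":1,"delta_pos":[0.844,-0.16,-0.006],"rotation":[0,0,-0.056]},{"grip":1,"delta_pos":[0.844,-0.16,-0.006],"rotation":[0,0,-0.056]},{"grip":1,"delta_pos":[0.844,-0.16,-0.006],"rotation":[0,0,-0.056]}]' >/dev/null
python3 -m creep '[{"grip":1,"delta_pos":[0.855,-0.086,-0.006],"rotation":[0,0,-0.056]},{"grip":1,"delta_pos":[0.855,-0.086,-0.006],"rotation":[0,0,-0.056]},{"grip":1,"delta_pos":[0.855,-0.086,-0.006],"rotation":[0,0,-0.056]}]' >/dev/null
python3 -m creep '[{"grip":1,"delta_pos":[0.859,-0.011,-0.006],"rotation":[0,0,-0.056]},{"grip":1,"delta_pos":[0.859,-0.011,-0.006],"rotation":[0,0,-0.056]},{"grip":1,"delta_pos":[0.859,-0.011,-0.006],"rotation":[0,0,-0.056]}]' >/dev/null
python3 -m creep '[{"grip":1,"delta_pos":[0.857,0.064,-0.006],"rotation":[0,0,-0.056]},{"grip":1,"delta_pos":[0.857,0.064,-0.006],"rotation":[0,0,-0.056]},{"grip":1,"delta_pos":[0.857,0.064,-0.006],"rotation":[0,0,-0.056]}]' >/dev/null
python3 -m creep '[{"grip":1,"delta_pos":[0.848,0.139,-0.006],"rotation":[0,0,-0.056]},{"grip":1,"delta_pos":[0.848,0.139,-0.006],"rotation":[0,0,-0.056]},{"grip":1,"delta_pos":[0.848,0.139,-0.006],"rotation":[0,0,-0.056]}]' >/dev/null
python3 -m creep '[{"grip":1,"delta_pos":[0.832,0.212,-0.006],"rotation":[0,0,-0.056]},{"grip":1,"delta_pos":[0.832,0.212,-0.006],"rotation":[0,0,-0.056]},{"grip":1,"delta_pos":[0.832,0.212,-0.006],"rotation":[0,0,-0.056]},{"grip":1,"delta_pos":[0.832,0.212,-0.006],"rotation":[0,0,-0.056]},{"grip":1,"delta_pos":[0.832,0.212,-0.006],"rotation":[0,0,-0.056]}]'
python3 - <<'E'
from h import *
x,y=v2w(.001,-.0195); plan((x,y,.048,-81.8))
E
```

```text
clock: 44.95
tool_pos: [0.5142, -0.2045, 0.122]
orientation: [180.0, 0.0, -81.7]
force: [-0.7, -0.1, -1.5]
opening: 0.0639
gripper_force: 30.0
[-0.01, -0.038, 0.74] tz 0.002
--
```

```bash
python3 -m creep '[{"grip":1,"delta_pos":[-0.01,-0.038,0.2],"rotation":[0,0,0]},{"grip":1,"delta_pos":[-0.01,-0.038,0.4],"rotation":[0,0,0]},{"grip":1,"delta_pos":[-0.01,-0.038,0.6],"rotation":[0,0,0]},{"grip":1,"delta_pos":[-0.01,-0.038,0.74],"rotation":[0,0,0]},{"grip":1,"delta_pos":[-0.01,-0.038,0.74],"rotation":[0,0,0]}]' 
python3 -m creep '[{"grip":0.1,"delta_pos":[0,0,0],"rotation":[0,0,0]},{"grip":0.1,"delta_pos":[0,0,0],"rotation":[0,0,0]},{"grip":0.1,"delta_pos":[0,0,0],"rotation":[0,0,0]},{"grip":0.1,"delta_pos":[0,0,0],"rotation":[0,0,0]}]' 
python3 -m creep '[{"grip":0.1,"delta_pos":[0,0,-0.4],"rotation":[0,0,0]},{"grip":0.1,"delta_pos":[0,0,-0.95],"rotation":[0,0,0]},{"grip":0.1,"delta_pos":[0,0,-0.95],"rotation":[0,0,0]},{"grip":0.1,"delta_pos":[0,0,-0.95],"rotation":[0,0,0]}]'
python3 - <<'E'
from h import *
x,y=v2w(.0005,-.067); plan((x,y,.15,-36),(x,y,.15,8.2),(x,y,.082,8.2)); print(ctrl.get_obs()["joint_pos"].round(0))
E
```

```text
clock: 45.45
tool_pos: [0.5173, -0.2025, 0.0469]
orientation: [179.9, 0.0, -81.6]
force: [-0.5, -0.1, -1.2]
opening: 0.0638
gripper_force: 30.0
clock: 45.85
tool_pos: [0.5177, -0.2038, 0.0489]
orientation: [-179.9, -0.0, -81.7]
force: [0.1, -0.5, -0.0]
opening: 0.0785
gripper_force: 0.0
clock: 46.25
tool_pos: [0.5185, -0.204, 0.1455]
orientation: [-179.7, -0.0, -81.7]
force: [-0.6, 0.3, -0.8]
opening: 0.079
gripper_force: 0.0
[0.232, 0.006, -0.022] tz -0.254
[0.211, 0.095, -0.022] tz -0.254
--
[0.0, -0.0, 0.0] tz -0.246
[0.0, -0.0, 0.0] tz -0.246
--
[0.0, 0.0, 0.68] tz -0.0
--
[ -1.  15. -22.   0. -53.  10.]
```

```bash
python3 -m creep '[{"grip":0.4,"delta_pos":[0.232,0.006,-0.022],"rotation":[0,0,-0.254]},{"grip":0.4,"delta_pos":[0.232,0.006,-0.022],"rotation":[0,0,-0.254]},{"grip":0.4,"delta_pos":[0.232,0.006,-0.022],"rotation":[0,0,-0.254]},{"grip":0.4,"delta_pos":[0.232,0.006,-0.022],"rotation":[0,0,-0.254]}]' >/dev/null
python3 -m creep '[{"grip":0.4,"delta_pos":[0.211,0.095,-0.022],"rotation":[0,0,-0.254]},{"grip":0.4,"delta_pos":[0.211,0.095,-0.022],"rotation":[0,0,-0.254]},{"grip":0.4,"delta_pos":[0.211,0.095,-0.022],"rotation":[0,0,-0.254]},{"grip":0.4,"delta_pos":[0.211,0.095,-0.022],"rotation":[0,0,-0.254]}]' >/dev/null
python3 -m creep '[{"grip":0.4,"delta_pos":[0,0,0],"rotation":[0,0,-0.246]},{"grip":0.4,"delta_pos":[0,0,0],"rotation":[0,0,-0.246]},{"grip":0.4,"delta_pos":[0,0,0],"rotation":[0,0,-0.246]},{"grip":0.4,"delta_pos":[0,0,0],"rotation":[0,0,-0.246]}]' >/dev/null
python3 -m creep '[{"grip":0.4,"delta_pos":[0,0,0],"rotation":[0,0,-0.246]},{"grip":0.4,"delta_pos":[0,0,0],"rotation":[0,0,-0.246]},{"grip":0.4,"delta_pos":[0,0,0],"rotation":[0,0,-0.246]},{"grip":0.4,"delta_pos":[0,0,0],"rotation":[0,0,-0.246]},{"grip":0.4,"delta_pos":[0,0,0],"rotation":[0,0,-0.246]}]'
python3 - <<'E'
from h import *
x,y=v2w(.0005,-.067); plan((x,y,.077,8.2))
s=cam("side"); crop(s,260,145,100,75,8,"s10")
E
```

```text
clock: 47.95
tool_pos: [0.5228, -0.2498, 0.1474]
orientation: [-180.0, 0.0, 8.0]
force: [-0.4, 0.4, -0.9]
opening: 0.0525
gripper_force: 0.0
[0.012, 0.004, 0.704] tz -0.003
--
```

View pics/s10.png

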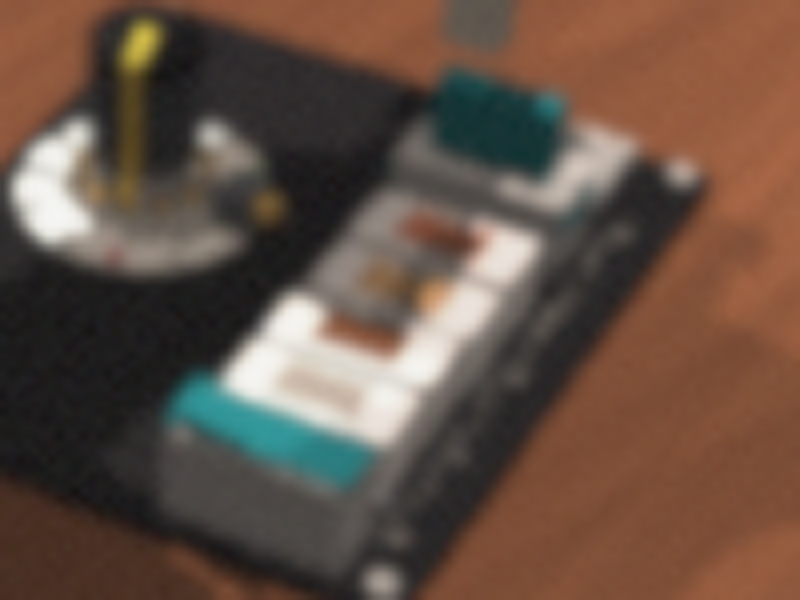

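All four bars lie in a row between the jaws, with the fin at (505,120) and the mark on red. I grip the fin and close the jaw.

```bash
python3 -m creep '[{"grip":0.4,"delta_pos":[0.012,0.004,0.3],"rotation":[0,0,0]},{"grip":0.4,"delta_pos":[0.012,0.004,0.5],"rotation":[0,0,0]},{"grip":0.4,"delta_pos":[0.012,0.004,0.7],"rotation":[0,0,0]},{"grip":0.4,"delta_pos":[0.012,0.004,0.7],"rotation":[0,0,0]},{"grip":0.4,"delta_pos":[0.012,0.004,0.7],"rotation":[0,0,0]}]' 
python3 -m creep '[{"grip":1,"delta_pos":[0,0,0],"rotation":[0,0,0]},{"grip":1,"delta_pos":[0,0,0],"rotation":[0,0,0]},{"grip":1,"delta_pos":[0,0,0],"rotation":[0,0,0]},{"grip":1,"delta_pos":[0,0,0],"rotation":[0,0,0]},{"grip":1,"delta_pos":[0,0,0],"rotation":[0,0,0]}]' 
python3 -m creep '[{"grip":1,"delta_pos":[0,0,0],"rotation":[0,0,0]},{"grip":1,"delta_pos":[0,0,0],"rotation":[0,0,0]},{"grip":1,"delta_pos":[0,0,0],"rotation":[0,0,0]}]'
python3 - <<'E'
from h import *
p=ctrl.get_obs()["tool_pos"];q=np.load("vise.npy");c,t=np.cos(q[2]),np.sin(q[2]);print(np.array([[c,t],[-t,c]])@(p[:2]-q[:2]))
x,y=v2w(0,-.035);plan((x,y,p[2],8.2))
E
```

```text
clock: 48.5
tool_pos: [0.5242, -0.2502, 0.0778]
orientation: [180.0, 0.0, 8.2]
force: [-0.3, 0.2, 0.6]
opening: 0.053
gripper_force: 0.0
clock: 49.0
tool_pos: [0.5243, -0.2502, 0.078]
orientation: [180.0, -0.0, 8.3]
force: [0.2, -4.5, 0.7]
opening: 0.0179
gripper_force: 2.5
clock: 49.3
tool_pos: [0.5243, -0.2504, 0.078]
orientation: [180.0, -0.0, 8.3]
force: [-0.9, -2.3, 3.4]
opening: 0.0138
gripper_force: 30.0
[ 0.00069394 -0.06742152]
[-0.006, -0.324, -0.0] tz 0.001
--
```

```bash
python3 -m creep '[{"grip":1,"delta_pos":[0,-0.04,0],"rotation":[0,0,0]},{"grip":1,"delta_pos":[0,-0.08,0],"rotation":[0,0,0]},{"grip":1,"delta_pos":[0,-0.12,0],"rotation":[0,0,0]},{"grip":1,"delta_pos":[0,-0.16,0],"rotation":[0,0,0]},{"grip":1,"delta_pos":[0,-0.2,0],"rotation":[0,0,0]}]' 
python3 -m creep '[{"grip":1,"delta_pos":[0,-0.02,0],"rotation":[0,0,0]},{"grip":1,"delta_pos":[0,-0.04,0],"rotation":[0,0,0]},{"grip":1,"delta_pos":[0,-0.06,0],"rotation":[0,0,0]},{"grip":1,"delta_pos":[0,-0.08,0],"rotation":[0,0,0]}]' 
python3 -m creep '[{"grip":1,"delta_pos":[0,-0.01,0],"rotation":[0,0,0]},{"grip":1,"delta_pos":[0,-0.02,0],"rotation":[0,0,0]}]'
```

```text
clock: 49.8
tool_pos: [0.5213, -0.2302, 0.078]
orientation: [180.0, -0.0, 8.3]
force: [-0.9, -5.7, 4.9]
opening: 0.014
gripper_force: 30.0
clock: 50.2
tool_pos: [0.5202, -0.2228, 0.078]
orientation: [179.9, -0.0, 8.3]
force: [-1.2, -8.0, 4.5]
opening: 0.0139
gripper_force: 30.0
clock: 50.4
tool_pos: [0.5199, -0.2208, 0.0779]
orientation: [179.9, -0.0, 8.3]
force: [-0.8, -8.4, 5.2]
opening: 0.0139
gripper_force: 30.0
```

```bash
python3 -m creep '[{"grip":1,"delta_pos":[0,-0.01,0],"rotation":[0,0,0]},{"grip":1,"delta_pos":[0,-0.02,0],"rotation":[0,0,0]}]' |grep -E "pos|^force"
python3 -m creep '[{"grip":1,"delta_pos":[0,-0.01,0],"rotation":[0,0,0]},{"grip":1,"delta_pos":[0,-0.02,0],"rotation":[0,0,0]}]' |grep -E "pos|^force"
python3 -m creep '[{"grip":1,"delta_pos":[0,-0.01,0],"rotation":[0,0,0]},{"grip":1,"delta_pos":[0,-0.01,0],"rotation":[0,0,0]}]' |grep -E "pos|^force"
python3 -m creep '[{"grip":1,"delta_pos":[0,-0.01,0],"rotation":[0,0,0]},{"grip":1,"delta_pos":[0,-0.01,0],"rotation":[0,0,0]}]' |grep -E "pos|^force"
```

```text
tool_pos: [0.5198, -0.22, 0.0779]
force: [1.5, -21.0, -1.7]
tool_pos: [0.5199, -0.2198, 0.078]
force: [2.5, -34.7, -7.1]
tool_pos: [0.5199, -0.2198, 0.078]
force: [3.4, -35.4, -6.1]
tool_pos: [0.5199, -0.2197, 0.078]
force: [3.9, -42.6, -8.7]
```

```bash
python3 -m creep '[{"grip":1,"delta_pos":[0,-0.005,0],"rotation":[0,0,0]},{"grip":0.4,"delta_pos":[0,-0.005,0],"rotation":[0,0,0]},{"grip":0.4,"delta_pos":[0,-0.005,0],"rotation":[0,0,0]},{"grip":0.4,"delta_pos":[0,-0.005,0],"rotation":[0,0,0]},{"grip":0.4,"delta_pos":[0,-0.005,0],"rotation":[0,0,0]}]' 
python3 -m creep '[{"grip":0.4,"delta_pos":[0,0,-0.3],"rotation":[0,0,0]},{"grip":0.4,"delta_pos":[0,0,-0.9],"rotation":[0,0,0]},{"grip":0.4,"delta_pos":[0,0,-0.9],"rotation":[0,0,0]}]' 
python3 -m creep '[{"grip":0.4,"delta_pos":[0,0.9,-0.9],"rotation":[0,0,0]},{"grip":0.4,"delta_pos":[0,0.9,-0.9],"rotation":[0,0,0]},{"grip":0.4,"delta_pos":[0,0.9,-0.9],"rotation":[0,0,0]},{"grip":0.4,"delta_pos":[0,0.9,-0.9],"rotation":[0,0,0]}]' 
python3 -m creep '[{"grip":0.4,"delta_pos":[0,0.9,0],"rotation":[0,0,0]},{"grip":0.4,"delta_pos":[0,0.9,0],"rotation":[0,0,0]},{"grip":0.4,"delta_pos":[0,0.9,0],"rotation":[0,0,0]},{"grip":0.4,"delta_pos":[0,0.9,0],"rotation":[0,0,0]}]'
python3 - <<'E'
from h import *
s=cam("top"); crop(s,110,140,250,140,3.2,"c11")
s=cam("side"); crop(s,50,130,320,240,2.5,"s11")
E
```

```text
clock: 51.7
tool_pos: [0.5185, -0.2133, 0.0772]
orientation: [-179.9, 0.0, 8.3]
force: [0.1, -0.4, -0.1]
opening: 0.0401
gripper_force: 0.0
clock: 52.0
tool_pos: [0.5216, -0.2138, 0.1727]
orientation: [179.9, -0.4, 8.4]
force: [1.0, 0.1, 0.4]
opening: 0.0521
gripper_force: 0.0
clock: 52.4
tool_pos: [0.5336, -0.3049, 0.2606]
orientation: [179.9, -0.3, 8.3]
force: [0.9, 1.4, 0.0]
opening: 0.0527
gripper_force: 0.0
clock: 52.8
tool_pos: [0.5446, -0.3917, 0.2558]
orientation: [-179.9, 0.1, 8.3]
force: [0.1, 0.7, -0.2]
opening: 0.0527
gripper_force: 0.0
```

View pics/c11.png

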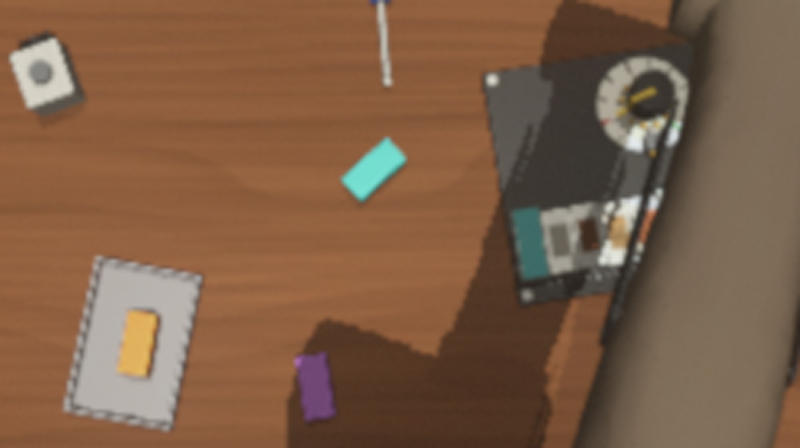

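View pics/s11.png

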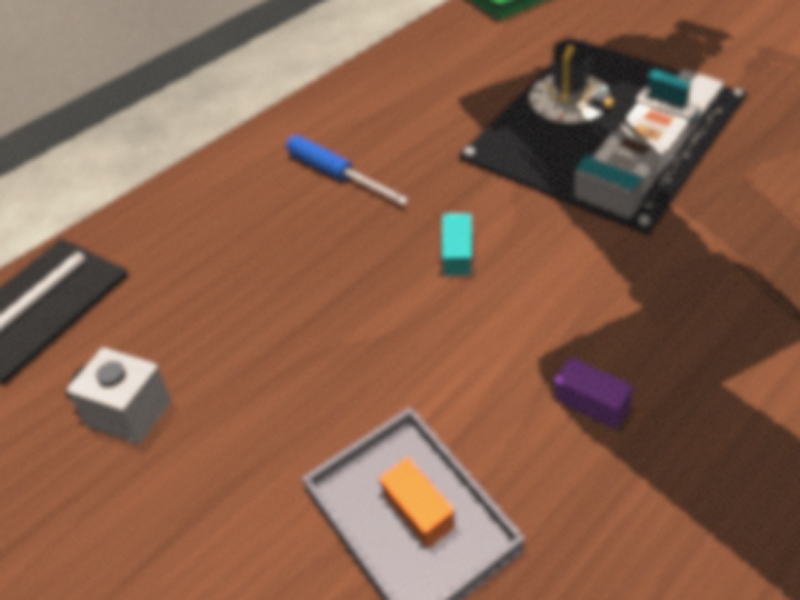

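Run:
```python
from h import *
s=cam("side"); h=cv2.cvtColor(s["color"],cv2.COLOR_RGB2HSV); m=cv2.inRange(h,(82,90,50),(98,255,255)); m[:,:300]=0; m[:150]=0;m[190:]=0
n,_,st,ce=cv2.connectedComponentsWithStats(m); print([(st[i,4],ce[i].round(1)) for i in range(1,n) if st[i,4]>15])
for y in(-.030,-.033,-.036,-.040): print(y,pix(s,[*v2w(0,y),.067]).round(1))
print(ctrl.get_obs()["clock"]);
```

```text
[(np.int32(160), array([316.5, 163.6]))]
-0.03 [316.7 167.3]
-0.033 [317.1 166.8]
-0.036 [317.6 166.2]
-0.04 [318.1 165.6]
52.95
```

```bash
python3 -c "
from plant import ctrl
print(ctrl.close_job())"
```

```text
the job is handed in; nothing more can be done
None
```

The job is handed in: the dummy is in the tray, the collar is at 8, and all four bars present are clamped in a row by the shut jaw (about 42 N). Bar D was knocked aside midway and I relaid it, and I viewed 16 pictures, two over the limit of 14.

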